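# Open the child-safe marble drawer with the release pin

### The arm

A 6-joint arm with a two-finger parallel gripper is mounted at the origin on the work surface. World frame = base frame: x ahead of the robot, y to its left, z up, the work surface at z = 0. Lengths are in m, angles in rad, forces in N, time in s.
With the tool pointing down it reaches from about 0.3 to 0.875 m from the base axis. Payload 6.4 kg.
Tool frame: the origin (TCP) lies at the very end of the fingers, on their centre line; the grasp point (between the pads) lies ctrl.grip_point_offset behind it (ctrl.grip_point_offset is the distance from the TCP to the grasp point, in m); z points along the fingers, x is the direction in which the jaws open and shut, and the axes are right-handed (so a half turn about z gives the same grasp; the last joint's range is limited). The gripper opens to 85 mm and grips with 20 to 120 N. Pads are 22 mm wide; open, the fingers measure 114 mm over their backs; the gripper's body (76 mm by 85 mm) begins 54 mm behind the grasp point. The pads swing forward as they close: fully open they stand 13 mm farther back than shut.
Start: joints at [-1.375, 0.181, 1.607, -0, 1.354, -0.206], TCP at [0.225, -0.529, 0.231] pointing down, gripper open.
Joint ranges: [-2.99, 2.99], [-0.89, 2.07], [0.3, 2.58], [-1.14, 4.28], [0, 2.63], [-3.12, 3.12]. Speed limits (rad/s): [2.57, 2.57, 3.01, 3.14, 3.14, 3.14].

### API

Orientations are given as a unit quaternion [w, x, y, z].
In Python, from bench import get_obs, viewer, workorder, ctrl gives the robot as it stands. The module is installed in compiled form; this text tells all that it offers.
- The arm moves only by the tool move_arm, never from a script. Its argument "increments" is a list of rows, each an object of numbers: "tx", "ty", "tz": the shift along the tool's x, y, z in m; "turn": the turn about the tool's z in degrees. A call has 1 to 20 rows; each row is the pose to reach, as a shift and turn from the pose commanded when the call began, along the tool's axes at that moment; what a row does not reach only later rows make up. A row lasts 1/12 s, in which the tool goes at most 41.7 mm and 7.16 degrees, less where a joint would pass 70% of its speed; a pose out of reach is approached as far as the arm can. A call with a gripper value outside its range is refused whole. "gripper" is the opening, from 0 (shut) to 1 (fully open), set as the call begins (left out, the last holds). The fingers move at their own pace and stop on an object; the grip force is fixed at half the most. Time passes only in rows, so rows that repeat a pose let the fingers close. It gives the time, the measured TCP pose, the force and the opening at its end, in the units of the state.
- get_obs(): the state, without advancing time (a new reading comes with each control period).
- viewer.camera(name): name is "scene" or "top"; returns (picture, depth): 480x640x3 uint8, red, green, blue; 480x640 float32, m along the optical axis (not along the pixel's ray), 0 where there is no reading.
- viewer.get_calibration(name): a dict with "intrinsics" (3x3 intrinsics, pixels), "origin" and "attitude" of the camera in the world. Camera axes: x right, y up, looking along -z (the intrinsics and any distortion apply to the point x, -y, -z); pixel columns grow to the right and rows downward; lengths in m; the calibration is good to about 2 mm. A picture is of the moment at which its call begins. get_calibration takes no time and is no camera call.
- workorder.hand_in(): hands the job in, once; it reports no verdict.
The state is a dict: "time_s": time; "q": joint angles; "dq": joint speeds; "joint_efforts": joint torques, N m; "eef_pos": TCP position; "eef_rot": TCP orientation; "wrist_force": force on the tool from outside, world axes, zero at the start; "torque": the same for the moment, N m; "opening": opening from 0.0 (shut) to 1.0 (fully open).
Only numpy, scipy, OpenCV 4.12 (cv2) and the standard library are available. Lean on these libraries where they do the work, as an engineer would, in place of code of your own. Each camera call takes 0.05 s, during which the arm holds its last target.

### The job

Open the child-safe drawer of the wooden case: take the release pin from its stand, put its steel rod down the small hole in the top of the case and press gently until the hidden spring latch lets go and the drawer springs out a little, never forcing the pin hard against the case or the latch. Then put the pin back upright in its stand, all the way down, and pull the drawer fully open to its stop by its handle. Leave the other toys and things on the shelf where they are.

Things in the scene. Friction and masses are not known exactly. Their poses are not given: they have to be found in the camera images.
- case: dark wooden case fixed to the shelf, 170 (its x) x 130 (its y) x 85 mm high. Origin: centre of its underside. Its front, where the drawer comes out, faces its own -x; z is up. The top is a 10 mm board. More than 15 N between the pin and the case or the latch inside it while the rod is in the hole, or more than 25 N outside it, counts as forcing.
- latch (a point): fixed point of the case, 35 mm straight below the hole's mouth: the middle of the range of rest heights of the hidden latch's push pad (flat, steel, 15 mm wide). A screw sets the pad's true rest height, which differs from start to start, 20 mm up or down, and cannot be seen. The pad, pressed straight down, pushes back with 4 N at first touch, 8 to 10 N after 8 mm, where the drawer is freed; hard stop at 10 mm
- hole (a point): centre of the access hole's mouth in the top face of the case, 85 mm above the shelf, 55 mm behind the case's centre (case x = +55 mm, y = 0). Round hole 10 mm wide with a 2 mm chamfer, through the 10 mm top board; a thin bright steel trim ring about 25 mm across surrounds it. Axes as the case's, z up
- tray (a joint): how far the drawer is out, in m: 0 shut and latched, about 0.032 sprung out (a spring inside pushes it there within about half a second of being freed; the latch need not be held after that), 0.100 fully open at its stop. It slides towards the case's -x; once sprung it stays where it is left and takes about 1 N plus 60 N per m/s to pull
- tray_handle (a point): middle of the drawer's handle: a level round steel bar 10 mm thick and 80 mm long, parallel to the case's y, 46 mm above the shelf, 42 mm in front of the drawer's front panel (12 x 126 mm, its top 75 mm above the shelf), clear all round. It moves with the drawer. Axes as the case's
- pin: release pin, loose, 0.06 kg, standing upright in its stand at the start: steel rod 6 mm thick and 75 mm long, above it a round light wooden handle 18 mm thick and 50 mm long whose flat lower end is a shoulder. Origin: at the rod's tip (lower end); z runs along the pin from the tip to the top of the handle; the shoulder is at z = 75 mm, the top at 125 mm
- pin_tip (a point): the tip of the pin's rod, same as the pin's origin
- stand: fixed dark wooden block 60 x 60 x 85 mm high, origin at the centre of its underside. A round hole 10 mm wide and 81 mm deep, with a 2 mm chamfer, runs down from the middle of its top. When the pin is home its shoulder rests on the block's top and its tip is 75 mm below it
- stand_hole (a point): centre of the mouth of the stand's hole, in its top face 85 mm above the shelf
- tin: bystander: round metal tin with screw lid, 88 mm wide, 78 mm high; origin under its centre
- scoop: bystander: plastic scoop lying on the shelf, about 150 mm long, 50 mm wide, 30 mm high; origin near its middle, underside
- dish: bystander: frosted glass dish, 90 mm wide, 32 mm high, with the ball in it; origin under its centre. It stands beside the case
- ball_center (a point): bystander: centre of a silicone ball 44 mm wide lying in the dish
- jack_bowl: bystander: small steel bowl of jacks, 88 mm wide, 35 mm high, near the pin's stand; origin under its centre
- mug: bystander: mug, 76 mm wide, 85 mm high; origin under its centre
- brush: bystander: paint brush lying on the shelf; origin at its middle
There are look-alikes about, which are no part of the job. Leave any pink or white look-alike of the pin alone.

How it is judged:
On the way, in this order (a step that is already met when the one before it is completed fails the run):
1. the pin's rod is down the access hole of the case (z of pin_tip in the frame of hole below -0.011 m and horizontal distance between pin_tip and hole below 0.008 m and value of joint tray below 0.006 m), for 0.05 s.
2. the latch has let go and the drawer has sprung out (value of joint tray above 0.02 m), for 0.1 s.
At the end, for the whole second after the job is handed in: the drawer is out by more than 90 mm of its 100 mm and at rest; the pin stands upright (within 0.08 rad) in its stand, its tip more than 71 mm below the stand's top and within 6 mm of the hole's axis, at rest; nothing touches the robot (value of joint tray above 0.09 m and horizontal distance between pin_tip and stand_hole below 0.006 m and z of pin_tip in the frame of stand_hole below -0.071 m and angle between pin's own z axis and vertical below 0.08 rad and linear speed of pin below 0.02 m/s and not (velocity of joint tray above 0.01 m/s)).
It fails at once if with the rod in the hole, the pin is forced against the case or its latch with more than 15 N (z of pin_tip in the frame of hole below -0.01 m and contact force between pin and case above 15 N).
It fails at once if the pin is rammed against the case with more than 25 N (contact force between pin and case above 25 N).
It fails at once if a bystander (tin, scoop, dish, ball, bowl of jacks, mug or brush) is moved by more than 25 mm (distance of any of tin, scoop, dish, jack_bowl, mug, brush, ball_center from where it was at the start of the episode above 0.025 m).
It also fails if it takes over 72 s, if anything falls off the work surface, if the arm or the gripper's body presses on something with over 40 N, if the wrist force passes 120 N, or if a joint passes its speed limit or range.

## Working session

There is one attempt and no reset: what is moved stays moved. The work goes in short steps, Python scripts to look and compute and a tool call to move; the robot and the scene stay as the last step left them, time stands still between calls to the robot, and variables do not carry over. Pictures are saved under pics/ and viewed, and the job is handed in when it is done.

Besides the shell and the picture viewer there is one more tool, called after "Emit:" as name([rows], argument=value, ...), one row to a line, values as JSON. move_arm: Moves the arm, as the interface text tells. Its arguments: {"type":"object","properties":{"increments":{"type":"array"},"gripper":{"type":"number"}},"required":["increments"]}

```bash
mkdir -p pics
cat > h.py <<'E'
import numpy as np, cv2
from bench import get_obs, viewer, workorder, ctrl
def cal(n):
    c=viewer.get_calibration(n); return c
def snap(n,f):
    p,d=viewer.camera(n); cv2.imwrite('pics/'+f+'.png',p[:,:,::-1]); np.save('pics/'+f+'.npy',d); return p,d
E
python3 - <<'E'
from h import *
for n in ("scene","top"):
    snap(n,n+"0"); print(n,cal(n))
o=get_obs(); print(o, ctrl.grip_point_offset)
E
```

```text
scene {'intrinsics': array([[475.36976151,   0.        , 322.25542315],
       [  0.        , 475.36976151, 238.6429204 ],
       [  0.        ,   0.        ,   1.        ]]), 'origin': array([1.11050443, 0.10965855, 0.91166776]), 'attitude': array([0.63925947, 0.18227538, 0.20935301, 0.71714317])}
top {'intrinsics': array([[610.45562558,   0.        , 319.35434671],
       [  0.        , 610.45562558, 237.19782619],
       [  0.        ,   0.        ,   1.        ]]), 'origin': array([0.40474691, 0.06021583, 1.55088845]), 'attitude': array([-0.70470978, -0.04102637,  0.04930797,  0.70659019])}
{'time_s': 0.1, 'q': array([-1.37529119e+00,  1.81475281e-01,  1.60790820e+00, -1.35697761e-06,
        1.35381841e+00, -2.06291356e-01]), 'dq': array([-0.00175593, -0.00083266,  0.00037086, -0.00205827,  0.0004074 ,
        0.00036795]), 'joint_efforts': array([ 1.09101416e-03, -4.45878518e+01, -3.52240062e+01, -3.15576935e-04,
        4.15230577e-03,  1.06231235e-05]), 'eef_pos': array([ 0.2247871 , -0.52869435,  0.23046936]), 'eef_rot': array([-5.71545178e-04,  8.33987937e-01, -5.51782089e-01, -5.66345225e-04]), 'wrist_force': array([-0.90140576,  0.08493584, -0.61117171]), 'torque': array([-0.02034786,  0.03579915,  0.02865076]), 'opening': 0.9963567910625949} 0.0187
```

View pics/scene0.png

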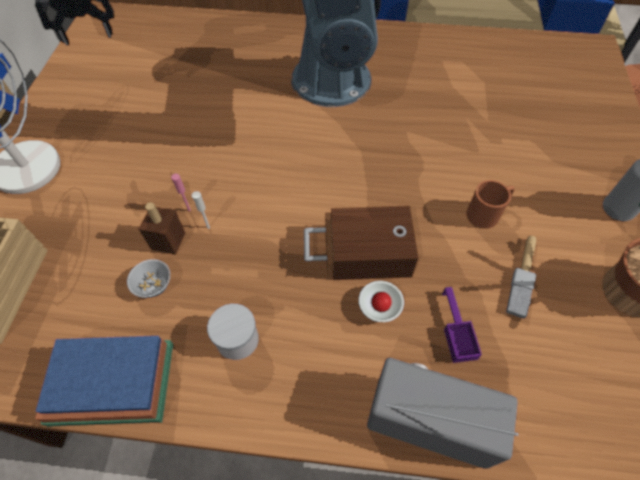

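View pics/top0.png

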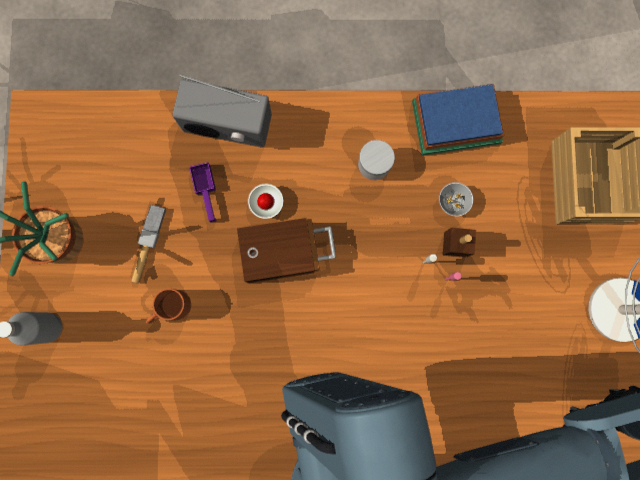

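The views show the stand with the pin at scene (160,228) and top (460,241). The white and pink look-alikes are at top (432,258) and (457,276), and the case ring is at top (253,253) and scene (399,231).

Run:
```python
import cv2,numpy as np
s=cv2.imread('pics/scene0.png');t=cv2.imread('pics/top0.png')
def c(im,x,y,w,h,k): return cv2.resize(im[y:y+h,x:x+w],(w*k,h*k),interpolation=cv2.INTER_CUBIC)
cv2.imwrite('pics/c1.png',np.hstack([c(t,410,220,80,80,5),c(s,130,165,80,80,5)]))
cv2.imwrite('pics/c2.png',np.vstack([c(t,230,210,130,80,5)[:, :640],c(s,295,200,128,80,5)])[:600*2:1])
```

```text
(no output)
```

View pics/c1.png

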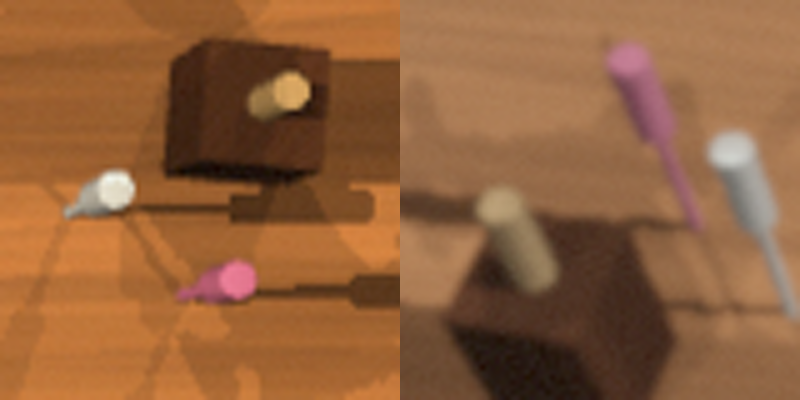

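View pics/c2.png

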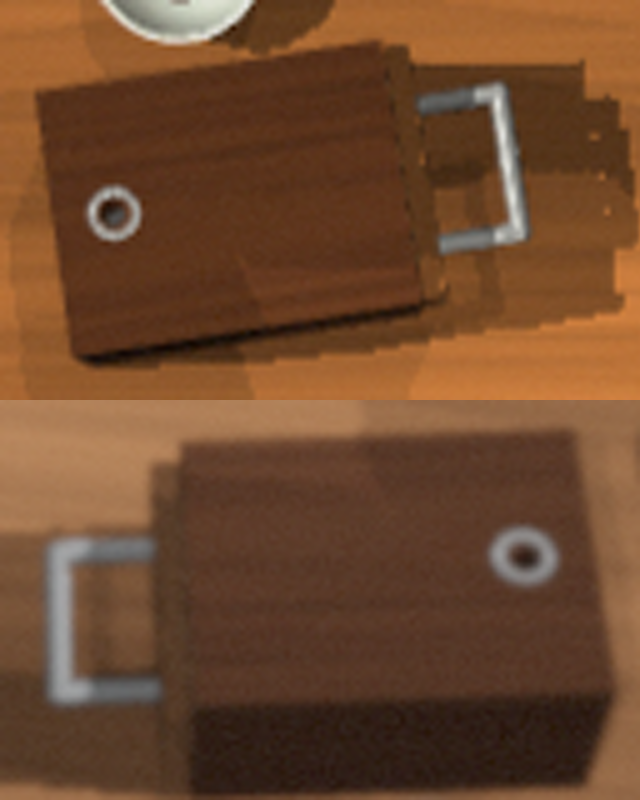

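```bash
cat >> h.py <<'E'
from scipy.spatial.transform import Rotation as R
def ray(n,u,v):
    c=cal(n);K=np.array(c['intrinsics']);q=c['attitude']
    d=np.array([(u-K[0,2])/K[0,0],-(v-K[1,2])/K[1,1],-1.])
    return np.array(c['origin']),R.from_quat([q[1],q[2],q[3],q[0]]).as_matrix()@d
def plane(n,u,v,z):
    o,d=ray(n,u,v);return o+d*(z-o[2])/d[2]
def tri(uv1,uv2):
    o1,d1=ray('top',*uv1);o2,d2=ray('scene',*uv2)
    A=np.stack([d1,-d2],1);s=np.linalg.lstsq(A,o2-o1,rcond=None)[0]
    p,q=o1+s[0]*d1,o2+s[1]*d2
    return (p+q)/2,np.linalg.norm(p-q)
def proj(n,p):
    c=cal(n);K=np.array(c['intrinsics']);q=c['attitude']
    x=R.from_quat([q[1],q[2],q[3],q[0]]).as_matrix().T@(np.array(p)-np.array(c['origin']))
    return np.array([K[0,2]-K[0,0]*x[0]/x[2],K[1,2]+K[1,1]*x[1]/x[2]])
E
python3 - <<'E'
from h import *
np.set_printoptions(precision=4,suppress=True)
def blob(f,x,y,w,h,fn):
    im=cv2.imread(f'pics/{f}.png'); hsv=cv2.cvtColor(im,cv2.COLOR_BGR2HSV)[y:y+h,x:x+w].astype(int)
    m=fn(hsv).astype(np.uint8); n,l,s,c=cv2.connectedComponentsWithStats(m,connectivity=8)
    i=1+np.argmax(s[1:,4]); 
    cs,_=cv2.findContours((l==i).astype(np.uint8),cv2.RETR_EXTERNAL,cv2.CHAIN_APPROX_NONE)
    e=cv2.fitEllipse(max(cs,key=len)) 
    return c[i]+[x,y],s[i,4],np.array(e[0])+[x,y],e[1]
gray=lambda h:(h[...,1]<75)&(h[...,2]>90)
for f,r in (('top0',(243,243,20,20)),('scene0',(388,220,24,22))):
    b=blob(f,*r,gray);print('ring',f,b); print(plane(f[:-1],*b[0],.085),plane(f[:-1],*b[2],.085))
# pin cap
print('pin',plane('top',468.0,237.8,.135),plane('scene',149.5,205.6,.135),tri((468.0,237.8),(149.5,205.6)))
# pin base in scene: lower end on top face
f=lambda k,ox,oy,x,y:((x+.5)/5-.5+ox,(y+.5)/5-.5+oy)
T=lambda x,y:plane('top',*f(5,410,220,x,y),.085)[:2]
S=lambda x,y:plane('scene',*f(5,130,165,x-400,y),.085)[:2]
print('standtop T',[T(*p) for p in((213,40),(328,50),(324,172),(204,167))])
print('standtop S',[S(*p) for p in((455,318),(520,215),(632,222),(608,352))])
T=lambda x,y:plane('top',*f(5,230,210,x,y),.085)[:2]
S=lambda x,y:plane('scene',*f(5,295,200,x,y-400),.085)[:2]
a=[T(*p) for p in((38,92),(382,40),(424,305),(76,356))];print('caseT',a,np.mean(a,0))
a=[S(*p) for p in((182,442),(575,430),(612,690),(190,702))];print('caseS',a,np.mean(a,0))
T=lambda x,y:plane('top',*f(5,230,210,x,y),.046)[:2]
S=lambda x,y:plane('scene',*f(5,295,200,x,y-400),.046)[:2]
print('handle',T(495,86),T(518,238),'S',S(62,545),S(64,695))
E
```

```text
ring top0 (array([252.1639, 252.    ]), np.int32(61), array([252.2604, 252.0995]), (9.860732078552246, 10.264823913574219))
[0.5575 0.2048 0.085 ] [0.5573 0.2046 0.085 ]
ring scene0 (array([399.2627, 230.7627]), np.int32(118), array([399.2951, 230.766 ]), (11.44680404663086, 13.678747177124023))
[0.5563 0.2005 0.085 ] [0.5563 0.2006 0.085 ]
pin [ 0.5846 -0.3053  0.135 ] [ 0.5854 -0.309   0.135 ] (array([ 0.5853, -0.307 ,  0.1351]), np.float64(0.003614768599271968))
standtop T [array([ 0.6161, -0.2805]), array([ 0.6111, -0.3365]), array([ 0.5514, -0.3324]), array([ 0.554 , -0.2742])]
standtop S [array([ 0.6105, -0.3364]), array([ 0.5558, -0.3255]), array([ 0.554 , -0.2765]), array([ 0.6197, -0.2679])]
caseT [array([0.616 , 0.2416]), array([0.6412, 0.075 ]), array([0.5122, 0.0549]), array([0.4882, 0.2217])] [0.5644 0.1483]
caseS [array([0.5142, 0.0536]), array([0.4891, 0.2206]), array([0.6167, 0.2377]), array([0.6412, 0.0704])] [0.5653 0.1455]
handle [0.6242 0.0191] [0.5482 0.0081] S [0.547  0.0048] [0.6217 0.0156]
```

Run:
```python
from h import *
np.set_printoptions(precision=4,suppress=True)
f=lambda ox,oy,x,y:((x+.5)/5-.5+ox,(y+.5)/5-.5+oy)
T=lambda x,y:f(410,220,x,y); S=lambda x,y:f(130,165,x-400,y)
print('white',tri(T(117,188),S(733,150)),'pink',tri(T(239,280),S(630,60)))
print('bowl',tri((456,199),(149,279)))
q=get_obs()['eef_rot'];print(R.from_quat([q[1],q[2],q[3],q[0]]).as_matrix())
```

```text
white (array([ 0.5404, -0.2249,  0.1254]), np.float64(0.002365895040723927)) pink (array([ 0.4972, -0.2815,  0.1241]), np.float64(0.0027968797257002047))
bowl (array([ 0.698 , -0.3068,  0.0295]), np.float64(0.0028929330979919187))
[[ 0.3911 -0.9204 -0.0003]
 [-0.9204 -0.3911  0.0016]
 [-0.0016 -0.0003 -1.    ]]
```

Emit:
move_arm([
  {"tx":-0.004,"ty":-0.025,"turn":1},
  {"tx":-0.009,"ty":-0.06,"turn":2},
  {"tx":-0.015,"ty":-0.1,"turn":4},
  {"tx":-0.021,"ty":-0.14,"turn":6},
  {"tx":-0.027,"ty":-0.18,"turn":8},
  {"tx":-0.033,"ty":-0.22,"turn":10},
  {"tx":-0.039,"ty":-0.26,"turn":12},
  {"tx":-0.045,"ty":-0.3,"turn":14},
  {"tx":-0.051,"ty":-0.34,"turn":14.4},
  {"tx":-0.057,"ty":-0.38,"turn":14.4},
  {"tx":-0.061,"ty":-0.405,"turn":14.4},
  {"tx":-0.063,"ty":-0.4184,"turn":14.4},
  {"tx":-0.063,"ty":-0.4184,"turn":14.4},
  {"tx":-0.063,"ty":-0.4184,"turn":14.4},
], gripper=0.55)

```text
validation failed for argument at $.in...
```

Emit:
move_arm([
  {"tx":-0.004,"ty":-0.025,"tz":0.0,"turn":1.0},
  {"tx":-0.009,"ty":-0.06,"tz":0.0,"turn":2.0},
  {"tx":-0.015,"ty":-0.1,"tz":0.0,"turn":4.0},
  {"tx":-0.021,"ty":-0.14,"tz":0.0,"turn":6.0},
  {"tx":-0.027,"ty":-0.18,"tz":0.0,"turn":8.0},
  {"tx":-0.033,"ty":-0.22,"tz":0.0,"turn":10.0},
  {"tx":-0.039,"ty":-0.26,"tz":0.0,"turn":12.0},
  {"tx":-0.045,"ty":-0.3,"tz":0.0,"turn":14.0},
  {"tx":-0.051,"ty":-0.34,"tz":0.0,"turn":14.4},
  {"tx":-0.057,"ty":-0.38,"tz":0.0,"turn":14.4},
  {"tx":-0.061,"ty":-0.405,"tz":0.0,"turn":14.4},
  {"tx":-0.063,"ty":-0.418,"tz":0.0,"turn":14.4},
  {"tx":-0.063,"ty":-0.418,"tz":0.0,"turn":14.4},
  {"tx":-0.063,"ty":-0.418,"tz":0.0,"turn":14.4},
], gripper=0.55)

```text
time_s: 1.27
eef_pos: [0.5846, -0.3076, 0.2306]
eef_rot: [0.0, 0.759, -0.652, -0.001]
wrist_force: [0.2, -0.7, 0.9]
opening: 0.545
```

Emit:
move_arm([
  {"tx":0.0,"ty":0.0,"tz":0.02,"turn":0.0},
  {"tx":0.0,"ty":0.0,"tz":0.05,"turn":0.0},
  {"tx":0.0,"ty":0.0,"tz":0.07,"turn":0.0},
  {"tx":0.0,"ty":0.0,"tz":0.07,"turn":0.0},
])

```text
time_s: 1.6
eef_pos: [0.5806, -0.3073, 0.1557]
eef_rot: [0.0, 0.757, -0.653, -0.005]
wrist_force: [-1.6, 0.4, -1.3]
opening: 0.551
```

Run:
```python
from h import *
a,_=snap('top','t1');b,_=snap('scene','s1')
def c(im,x,y,w,h,k): return cv2.resize(im[y:y+h,x:x+w,::-1],(w*k,h*k),interpolation=cv2.INTER_CUBIC)
cv2.imwrite('pics/c3.png',np.hstack([c(a,400,190,100,120,4),c(b,110,150,100,120,4)]))
print(proj('top',[.585,-.307,.135]),proj('scene',[.585,-.307,.135]),get_obs()['eef_pos'])
```

```text
[468.71708246 237.6458761 ] [150.52510514 205.51702135] [ 0.5834172  -0.30880701  0.16093581]
```

View pics/c3.png

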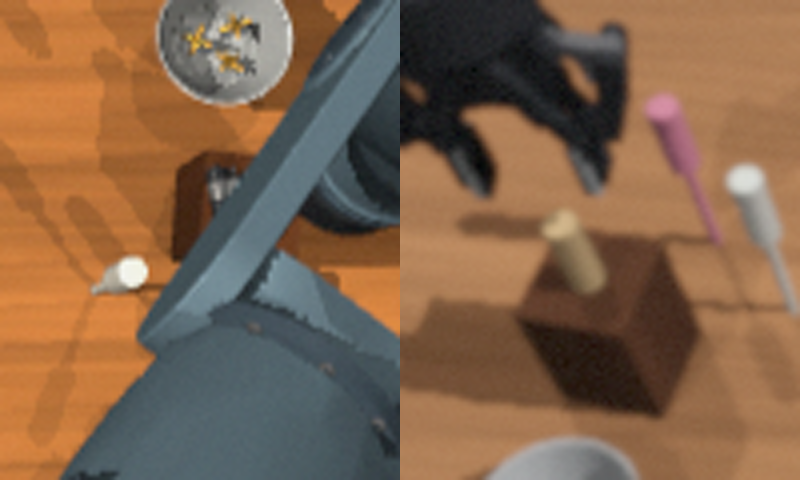

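The scene view shows the fingers straddling above the pin's handle (handle top at about scene (150,205)), clear of the look-alikes. Descending.

Emit:
move_arm([
  {"tx":0.0,"ty":0.0,"tz":0.01,"turn":0.0},
  {"tx":0.0,"ty":0.0,"tz":0.022,"turn":0.0},
  {"tx":0.0,"ty":0.0,"tz":0.034,"turn":0.0},
  {"tx":0.0,"ty":0.0,"tz":0.046,"turn":0.0},
  {"tx":0.0,"ty":0.0,"tz":0.056,"turn":0.0},
  {"tx":0.0,"ty":0.0,"tz":0.062,"turn":0.0},
  {"tx":0.0,"ty":0.0,"tz":0.063,"turn":0.0},
  {"tx":0.0,"ty":0.0,"tz":0.063,"turn":0.0},
  {"tx":0.0,"ty":0.0,"tz":0.063,"turn":0.0},
])

```text
time_s: 2.45
eef_pos: [0.5853, -0.3079, 0.0986]
eef_rot: [-0.0, 0.758, -0.652, 0.0]
wrist_force: [-0.2, -1.9, 0.0]
opening: 0.548
```

Emit:
move_arm([
  {"tx":0.0,"ty":0.0,"tz":0.0,"turn":0.0},
  {"tx":0.0,"ty":0.0,"tz":0.0,"turn":0.0},
  {"tx":0.0,"ty":0.0,"tz":0.0,"turn":0.0},
  {"tx":0.0,"ty":0.0,"tz":0.0,"turn":0.0},
  {"tx":0.0,"ty":0.0,"tz":0.0,"turn":0.0},
  {"tx":0.0,"ty":0.0,"tz":0.0,"turn":0.0},
  {"tx":0.0,"ty":0.0,"tz":0.0,"turn":0.0},
  {"tx":0.0,"ty":0.0,"tz":0.0,"turn":0.0},
], gripper=0.0)

```text
time_s: 3.12
eef_pos: [0.5854, -0.3081, 0.0992]
eef_rot: [-0.0, 0.758, -0.652, 0.001]
wrist_force: [0.1, 0.4, 6.1]
opening: 0.198
```

Emit:
move_arm([
  {"tx":0.0,"ty":0.0,"tz":-0.004,"turn":0.0},
  {"tx":0.0,"ty":0.0,"tz":-0.012,"turn":0.0},
  {"tx":0.0,"ty":0.0,"tz":-0.022,"turn":0.0},
  {"tx":0.0,"ty":0.0,"tz":-0.034,"turn":0.0},
  {"tx":0.0,"ty":0.0,"tz":-0.046,"turn":0.0},
  {"tx":0.0,"ty":0.0,"tz":-0.06,"turn":0.0},
  {"tx":0.0,"ty":0.0,"tz":-0.075,"turn":0.0},
  {"tx":0.0,"ty":0.0,"tz":-0.09,"turn":0.0},
  {"tx":0.0,"ty":0.0,"tz":-0.105,"turn":0.0},
  {"tx":0.0,"ty":0.0,"tz":-0.12,"turn":0.0},
  {"tx":0.0,"ty":0.0,"tz":-0.13,"turn":0.0},
  {"tx":0.0,"ty":0.0,"tz":-0.135,"turn":0.0},
  {"tx":0.0,"ty":0.0,"tz":-0.135,"turn":0.0},
  {"tx":0.0,"ty":0.0,"tz":-0.135,"turn":0.0},
])

```text
time_s: 4.28
eef_pos: [0.5849, -0.3077, 0.2333]
eef_rot: [-0.0, 0.758, -0.652, -0.0]
wrist_force: [0.0, 0.2, -0.7]
opening: 0.191
```

Run:
```python
from h import *
o=get_obs();print(o['eef_pos'],o['wrist_force'],o['opening'])
b,_=snap('scene','s2')
def c(im,x,y,w,h,k): return cv2.resize(im[y:y+h,x:x+w,::-1],(w*k,h*k),interpolation=cv2.INTER_CUBIC)
cv2.imwrite('pics/c4.png',c(b,60,100,160,150,4))
p=o['eef_pos']; print(proj('scene',p),proj('scene',p-[0,0,.0892]))
q=o['eef_rot'];print(R.from_quat([q[1],q[2],q[3],q[0]]).as_matrix().round(4))
```

```text
[ 0.58487239 -0.30767236  0.23326017] [ 0.01249324  0.20909557 -0.74500676] 0.19143306731626947
[133.64415276 173.99296048] [148.81498601 202.76610042]
[[ 0.1499 -0.9887  0.    ]
 [-0.9887 -0.1499  0.    ]
 [-0.     -0.     -1.    ]]
```

View pics/c4.png

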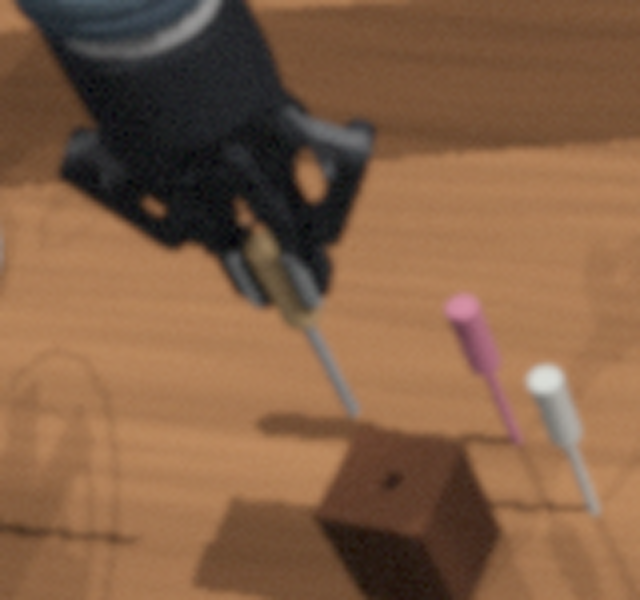

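The scene view shows the pin held upright with its tip at scene (148.4,202.9), against a prediction of (148.8,202.8). The open stand hole is at about (158,220).

Emit:
move_arm([
  {"tx":-0.008,"ty":-0.001,"tz":0.0,"turn":0.0},
  {"tx":-0.024,"ty":-0.002,"tz":0.0,"turn":0.0},
  {"tx":-0.046,"ty":-0.004,"tz":0.0,"turn":0.0},
  {"tx":-0.074,"ty":-0.007,"tz":0.0,"turn":0.0},
  {"tx":-0.106,"ty":-0.01,"tz":0.0,"turn":0.0},
  {"tx":-0.14,"ty":-0.013,"tz":0.0,"turn":0.0},
  {"tx":-0.175,"ty":-0.017,"tz":0.0,"turn":0.0},
  {"tx":-0.21,"ty":-0.02,"tz":0.0,"turn":0.0},
  {"tx":-0.245,"ty":-0.023,"tz":0.0,"turn":0.0},
  {"tx":-0.28,"ty":-0.027,"tz":0.0,"turn":0.0},
  {"tx":-0.315,"ty":-0.03,"tz":0.0,"turn":0.0},
  {"tx":-0.35,"ty":-0.033,"tz":0.0,"turn":0.0},
  {"tx":-0.385,"ty":-0.037,"tz":0.0,"turn":0.0},
  {"tx":-0.418,"ty":-0.04,"tz":0.0,"turn":0.0},
  {"tx":-0.447,"ty":-0.043,"tz":0.0,"turn":0.0},
  {"tx":-0.472,"ty":-0.045,"tz":0.0,"turn":0.0},
  {"tx":-0.491,"ty":-0.047,"tz":0.0,"turn":0.0},
  {"tx":-0.503,"ty":-0.048,"tz":0.0,"turn":0.0},
  {"tx":-0.508,"ty":-0.048,"tz":0.0,"turn":0.0},
  {"tx":-0.508,"ty":-0.048,"tz":0.0,"turn":0.0},
])

```text
time_s: 6.0
eef_pos: [0.5554, 0.2028, 0.2329]
eef_rot: [0.0, 0.759, -0.651, -0.0]
wrist_force: [-1.2, -1.4, -0.9]
opening: 0.193
```

Emit:
move_arm([
  {"tx":0.0,"ty":0.0,"tz":0.006,"turn":0.0},
  {"tx":0.0,"ty":0.0,"tz":0.016,"turn":0.0},
  {"tx":0.0,"ty":0.0,"tz":0.026,"turn":0.0},
  {"tx":0.0,"ty":0.0,"tz":0.036,"turn":0.0},
  {"tx":0.0,"ty":0.0,"tz":0.042,"turn":0.0},
  {"tx":0.0,"ty":0.0,"tz":0.045,"turn":0.0},
  {"tx":0.0,"ty":0.0,"tz":0.045,"turn":0.0},
  {"tx":0.0,"ty":0.0,"tz":0.045,"turn":0.0},
])

```text
time_s: 6.67
eef_pos: [0.5564, 0.2016, 0.1882]
eef_rot: [0.0, 0.758, -0.652, -0.0]
wrist_force: [-0.2, -0.1, 0.5]
opening: 0.191
```

Run:
```python
from h import *
o=get_obs();print(o['eef_pos'],o['wrist_force'],o['opening'])
a,_=snap('top','t3');b,_=snap('scene','s3')
def c(im,x,y,w,h,k): return cv2.resize(im[y:y+h,x:x+w,::-1],(w*k,h*k),interpolation=cv2.INTER_CUBIC)
cv2.imwrite('pics/c5.png',np.hstack([c(a,220,215,60,80,6),c(b,370,180,60,80,6)]))
p=o['eef_pos'];t=p-[0,0,.0892]; print(proj('scene',t),proj('top',t))
```

```text
[0.55637839 0.20155075 0.18819795] [-0.18976816 -0.07651353  0.49227165] 0.19126262371748748
[400.67184672 227.11286691] [252.9464417  251.85542963]
```

View pics/c5.png

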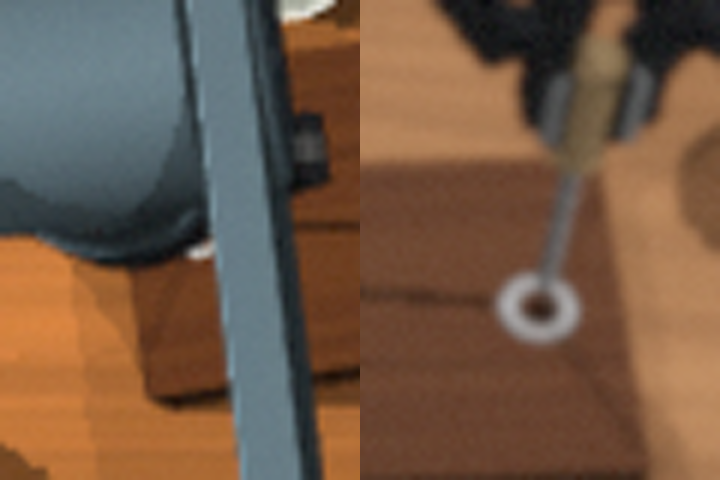

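Emit:
move_arm([
  {"tx":0.0,"ty":0.0,"tz":0.003,"turn":0.0},
  {"tx":0.0,"ty":0.0,"tz":0.006,"turn":0.0},
  {"tx":0.0,"ty":0.0,"tz":0.009,"turn":0.0},
  {"tx":0.0,"ty":0.0,"tz":0.011,"turn":0.0},
  {"tx":0.0,"ty":0.0,"tz":0.011,"turn":0.0},
  {"tx":0.0,"ty":0.0,"tz":0.011,"turn":0.0},
])

```text
time_s: 7.27
eef_pos: [0.5561, 0.2017, 0.177]
eef_rot: [0.0, 0.758, -0.652, -0.0]
wrist_force: [-0.4, -0.5, -0.3]
opening: 0.194
```

Run:
```python
from h import *
o=get_obs();print(o['eef_pos'],o['wrist_force'],o['opening'])
b,d=snap('scene','s4')
def c(im,x,y,w,h,k): return cv2.resize(im[y:y+h,x:x+w,::-1],(w*k,h*k),interpolation=cv2.INTER_CUBIC)
cv2.imwrite('pics/c6.png',c(b,375,200,50,45,12))
p=o['eef_pos'];t=p-[0,0,.0892]; print(t,proj('scene',t),proj('scene',t+[0,0,.03]))
# rod axis by row: brightness-weighted low-saturation
hsv=cv2.cvtColor(b,cv2.COLOR_RGB2HSV).astype(int)
for v in range(206,240):
    r=hsv[v,390:415]; m=(r[:,1]<70)
    print(v,''.join('#' if k else '.' for k in m), r[6:18,1])
```

```text
[0.55609546 0.20166067 0.17700869] [-0.40896786 -0.49777461 -0.33244124] 0.19387510011067505
[0.55609546 0.20166067 0.08780869] [400.00855173 229.99829921] [401.97411334 221.83593702]
206 .........####.........##. [139 128  88  32   6   6  43  87 103 108 101  98]
207 .........####............ [140 131  92  57  28  30  64  87 102 100 102 102]
208 ......................... [133 129 125 104  80  75  86  97  97 109 103 106]
209 ......................... [136 132 133 127 120 108 109  99 103 104 100  99]
210 ......................... [136 138 143 137 130 118 108  96  98  98 105 102]
211 ......................... [144 134 139 132 130 129 115  93  89  95 102 105]
212 .............##.......... [136 136 143 136 139 128 100  64  57  76  99 119]
213 .............###......... [138 137 145 142 136 118  81  36  31  56  96 127]
214 ............####......... [141 136 140 137 126 121  68  22  28  55  96 125]
215 ............####......... [138 144 140 138 131  99  50  17  35  67 107 134]
216 ............###.......... [137 141 143 138 131  92  36  18  37  76 112 139]
217 ............###.......... [142 1
[... 1103 characters left out ...]
##........ [ 25  66  83  46  35  52  37  14   5   6  40 101]
232 ...##############........ [ 15  37  68  68  69  63  29  11   3  10  44 105]
233 ...##############........ [  5  15  26  40  41  25  14   5   5  17  58 123]
234 ....############......... [  6   8  12  16  19   9   7   7  14  35  86 136]
235 .....##########.......... [ 20  13  12  11  10  10   9  19  35  72 118 132]
236 ......########........... [ 61  43  34  27  27  27  39  55  87 114 134 143]
237 ......................... [117  98  89  76  73  78  97 113 130 133 143 136]
238 ......................... [133 133 126 120 120 125 141 134 137 144 142 139]
239 ......................... [131 136 146 135 131 149 145 138 146 140 136 144]
```

View pics/c6.png

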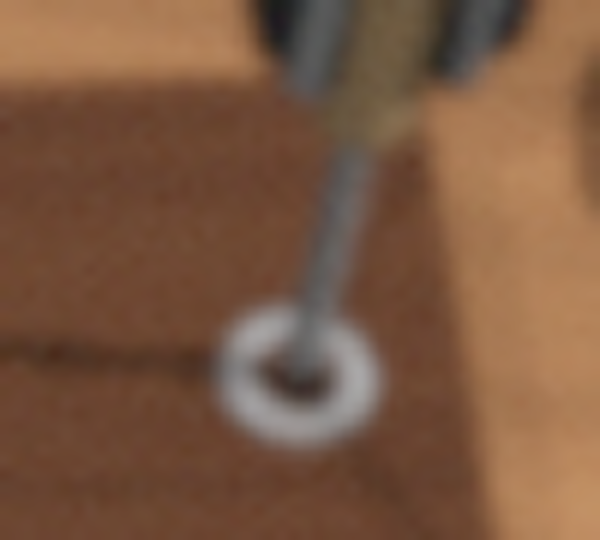

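Rod axis sits at u≈402.0 at row 221 (predicted 401.97), so the scene camera agrees with the arm's kinematics. The ring is at u=399.27 against 399.83 for the rod, so I shift 1 mm in -y and enter gently.

Emit:
move_arm([
  {"tx":0.001,"ty":0.0,"tz":0.0,"turn":0.0},
  {"tx":0.001,"ty":0.0,"tz":0.0,"turn":0.0},
  {"tx":0.001,"ty":0.0,"tz":0.001,"turn":0.0},
  {"tx":0.001,"ty":0.0,"tz":0.002,"turn":0.0},
  {"tx":0.001,"ty":0.0,"tz":0.003,"turn":0.0},
  {"tx":0.001,"ty":0.0,"tz":0.004,"turn":0.0},
  {"tx":0.001,"ty":0.0,"tz":0.004,"turn":0.0},
])

```text
time_s: 7.9
eef_pos: [0.5562, 0.2007, 0.173]
eef_rot: [0.0, 0.758, -0.652, -0.0]
wrist_force: [-0.3, 0.2, -1.3]
opening: 0.19
```

Emit:
move_arm([
  {"tx":0.0,"ty":0.0,"tz":0.001,"turn":0.0},
  {"tx":0.0,"ty":0.0,"tz":0.002,"turn":0.0},
  {"tx":0.0,"ty":0.0,"tz":0.003,"turn":0.0},
  {"tx":0.0,"ty":0.0,"tz":0.003,"turn":0.0},
])

```text
time_s: 8.23
eef_pos: [0.5563, 0.2007, 0.17]
eef_rot: [0.0, 0.758, -0.652, -0.0]
wrist_force: [0.6, -0.3, -1.0]
opening: 0.193
```

Emit:
move_arm([
  {"tx":0.0,"ty":0.0,"tz":0.001,"turn":0.0},
  {"tx":0.0,"ty":0.0,"tz":0.003,"turn":0.0},
  {"tx":0.0,"ty":0.0,"tz":0.005,"turn":0.0},
  {"tx":0.0,"ty":0.0,"tz":0.006,"turn":0.0},
  {"tx":0.0,"ty":0.0,"tz":0.007,"turn":0.0},
  {"tx":0.0,"ty":0.0,"tz":0.008,"turn":0.0},
  {"tx":0.0,"ty":0.0,"tz":0.008,"turn":0.0},
])

```text
time_s: 8.82
eef_pos: [0.5563, 0.2007, 0.162]
eef_rot: [0.0, 0.758, -0.652, -0.0]
wrist_force: [-0.3, -0.5, -1.2]
opening: 0.194
```

Emit:
move_arm([
  {"tx":0.0,"ty":0.0,"tz":0.001,"turn":0.0},
  {"tx":0.0,"ty":0.0,"tz":0.002,"turn":0.0},
  {"tx":0.0,"ty":0.0,"tz":0.003,"turn":0.0},
  {"tx":0.0,"ty":0.0,"tz":0.003,"turn":0.0},
])

```text
time_s: 9.15
eef_pos: [0.5563, 0.2007, 0.159]
eef_rot: [0.0, 0.758, -0.652, -0.0]
wrist_force: [-0.4, 0.4, -0.6]
opening: 0.195
```

Emit:
move_arm([
  {"tx":0.0,"ty":0.0,"tz":0.001,"turn":0.0},
  {"tx":0.0,"ty":0.0,"tz":0.002,"turn":0.0},
  {"tx":0.0,"ty":0.0,"tz":0.003,"turn":0.0},
  {"tx":0.0,"ty":0.0,"tz":0.004,"turn":0.0},
  {"tx":0.0,"ty":0.0,"tz":0.004,"turn":0.0},
])

```text
time_s: 9.57
eef_pos: [0.5563, 0.2007, 0.155]
eef_rot: [0.0, 0.758, -0.652, -0.0]
wrist_force: [-1.0, 1.0, -2.4]
opening: 0.19
```

Emit:
move_arm([
  {"tx":0.0,"ty":0.0,"tz":0.001,"turn":0.0},
  {"tx":0.0,"ty":0.0,"tz":0.002,"turn":0.0},
  {"tx":0.0,"ty":0.0,"tz":0.003,"turn":0.0},
  {"tx":0.0,"ty":0.0,"tz":0.003,"turn":0.0},
])

```text
time_s: 9.9
eef_pos: [0.5563, 0.2007, 0.152]
eef_rot: [0.0, 0.758, -0.652, -0.0]
wrist_force: [-0.8, -0.7, -0.4]
opening: 0.192
```

Emit:
move_arm([
  {"tx":0.0,"ty":0.0,"tz":0.001,"turn":0.0},
  {"tx":0.0,"ty":0.0,"tz":0.002,"turn":0.0},
  {"tx":0.0,"ty":0.0,"tz":0.003,"turn":0.0},
  {"tx":0.0,"ty":0.0,"tz":0.004,"turn":0.0},
  {"tx":0.0,"ty":0.0,"tz":0.004,"turn":0.0},
])

```text
time_s: 10.32
eef_pos: [0.5563, 0.2007, 0.148]
eef_rot: [0.0, 0.758, -0.652, -0.0]
wrist_force: [-0.4, 0.6, -0.2]
opening: 0.195
```

```bash
python3 -c "
from h import *
o=get_obs();print(o['wrist_force'],o['eef_pos'])"
```

```text
[-0.38693829  0.5877674  -0.24454578] [0.5562511  0.20066128 0.14799706]
```

Tip about 26 mm down, still no contact.

Emit:
move_arm([
  {"tx":0.0,"ty":0.0,"tz":0.001,"turn":0.0},
  {"tx":0.0,"ty":0.0,"tz":0.002,"turn":0.0},
  {"tx":0.0,"ty":0.0,"tz":0.003,"turn":0.0},
  {"tx":0.0,"ty":0.0,"tz":0.004,"turn":0.0},
  {"tx":0.0,"ty":0.0,"tz":0.004,"turn":0.0},
])

```text
time_s: 10.73
eef_pos: [0.5562, 0.2007, 0.144]
eef_rot: [0.0, 0.758, -0.652, -0.0]
wrist_force: [-0.1, 0.2, -0.7]
opening: 0.198
```

Emit:
move_arm([
  {"tx":0.0,"ty":0.0,"tz":0.001,"turn":0.0},
  {"tx":0.0,"ty":0.0,"tz":0.002,"turn":0.0},
  {"tx":0.0,"ty":0.0,"tz":0.002,"turn":0.0},
])

```text
time_s: 10.98
eef_pos: [0.5563, 0.2007, 0.1421]
eef_rot: [0.0, 0.758, -0.652, -0.0]
wrist_force: [0.5, 0.7, -1.6]
opening: 0.195
```

Emit:
move_arm([
  {"tx":0.0,"ty":0.0,"tz":0.001,"turn":0.0},
  {"tx":0.0,"ty":0.0,"tz":0.002,"turn":0.0},
  {"tx":0.0,"ty":0.0,"tz":0.003,"turn":0.0},
  {"tx":0.0,"ty":0.0,"tz":0.004,"turn":0.0},
  {"tx":0.0,"ty":0.0,"tz":0.004,"turn":0.0},
])

```text
time_s: 11.4
eef_pos: [0.5562, 0.2007, 0.138]
eef_rot: [0.0, 0.758, -0.652, -0.0]
wrist_force: [-0.6, -0.2, -0.1]
opening: 0.19
```

Emit:
move_arm([
  {"tx":0.0,"ty":0.0,"tz":0.001,"turn":0.0},
  {"tx":0.0,"ty":0.0,"tz":0.002,"turn":0.0},
  {"tx":0.0,"ty":0.0,"tz":0.003,"turn":0.0},
  {"tx":0.0,"ty":0.0,"tz":0.004,"turn":0.0},
  {"tx":0.0,"ty":0.0,"tz":0.004,"turn":0.0},
])

```text
time_s: 11.82
eef_pos: [0.5562, 0.2007, 0.134]
eef_rot: [0.0, 0.758, -0.652, -0.0]
wrist_force: [0.5, 0.2, -0.6]
opening: 0.195
```

Emit:
move_arm([
  {"tx":0.0,"ty":0.0,"tz":0.001,"turn":0.0},
  {"tx":0.0,"ty":0.0,"tz":0.002,"turn":0.0},
  {"tx":0.0,"ty":0.0,"tz":0.003,"turn":0.0},
  {"tx":0.0,"ty":0.0,"tz":0.004,"turn":0.0},
  {"tx":0.0,"ty":0.0,"tz":0.004,"turn":0.0},
])

```text
time_s: 12.23
eef_pos: [0.5563, 0.2007, 0.13]
eef_rot: [0.0, 0.758, -0.652, -0.0]
wrist_force: [0.5, -0.3, -0.5]
opening: 0.196
```

Emit:
move_arm([
  {"tx":0.0,"ty":0.0,"tz":0.001,"turn":0.0},
  {"tx":0.0,"ty":0.0,"tz":0.002,"turn":0.0},
  {"tx":0.0,"ty":0.0,"tz":0.003,"turn":0.0},
  {"tx":0.0,"ty":0.0,"tz":0.004,"turn":0.0},
  {"tx":0.0,"ty":0.0,"tz":0.004,"turn":0.0},
])

```text
time_s: 12.65
eef_pos: [0.5563, 0.2007, 0.126]
eef_rot: [0.0, 0.758, -0.652, -0.0]
wrist_force: [-0.6, -0.7, -1.0]
opening: 0.198
```

Run:
```python
from h import *
b,d=snap('scene','s5')
cv2.imwrite('pics/c7.png',cv2.resize(b[180:300,290:430,::-1],(700,600),interpolation=cv2.INTER_CUBIC))
```

```text
(no output)
```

View pics/c7.png

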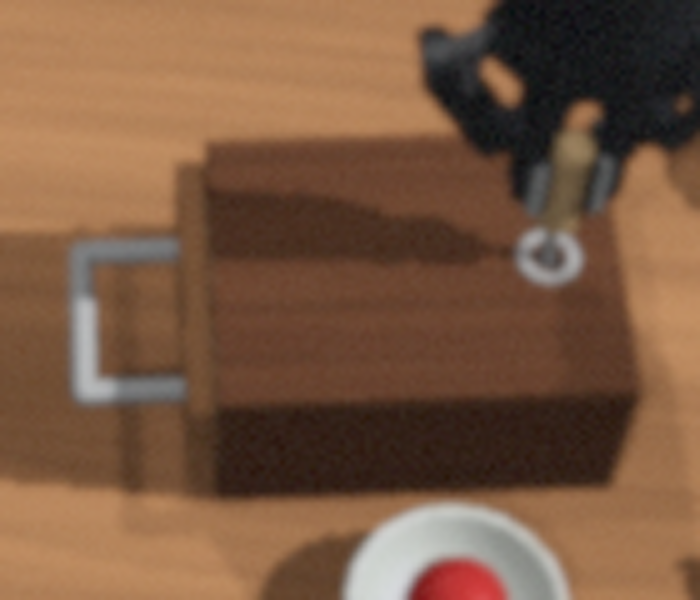

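The rod is well down the hole and the drawer is still shut (handle bar at u≈307).

Emit:
move_arm([
  {"tx":0.0,"ty":0.0,"tz":0.001,"turn":0.0},
  {"tx":0.0,"ty":0.0,"tz":0.002,"turn":0.0},
  {"tx":0.0,"ty":0.0,"tz":0.003,"turn":0.0},
  {"tx":0.0,"ty":0.0,"tz":0.004,"turn":0.0},
  {"tx":0.0,"ty":0.0,"tz":0.004,"turn":0.0},
])

```text
time_s: 13.12
eef_pos: [0.5572, 0.2009, 0.1237]
eef_rot: [-0.001, 0.758, -0.652, 0.001]
wrist_force: [-2.2, 0.0, 7.3]
opening: 0.197
```

Emit:
move_arm([
  {"tx":0.0,"ty":0.0,"tz":0.0,"turn":0.0},
  {"tx":0.0,"ty":0.0,"tz":0.0,"turn":0.0},
])

```text
time_s: 13.28
eef_pos: [0.5571, 0.2009, 0.1237]
eef_rot: [-0.001, 0.758, -0.652, 0.001]
wrist_force: [-1.9, -0.7, 6.9]
opening: 0.193
```

Emit:
move_arm([
  {"tx":0.0,"ty":0.0,"tz":0.001,"turn":0.0},
  {"tx":0.0,"ty":0.0,"tz":0.002,"turn":0.0},
  {"tx":0.0,"ty":0.0,"tz":0.002,"turn":0.0},
])

```text
time_s: 13.53
eef_pos: [0.5572, 0.201, 0.1219]
eef_rot: [-0.001, 0.758, -0.652, 0.001]
wrist_force: [-2.0, -0.0, 7.8]
opening: 0.192
```

Emit:
move_arm([
  {"tx":0.0,"ty":0.0,"tz":0.001,"turn":0.0},
  {"tx":0.0,"ty":0.0,"tz":0.002,"turn":0.0},
  {"tx":0.0,"ty":0.0,"tz":0.002,"turn":0.0},
])

```text
time_s: 13.78
eef_pos: [0.5573, 0.201, 0.1199]
eef_rot: [-0.001, 0.758, -0.652, 0.001]
wrist_force: [-2.0, -0.1, 8.3]
opening: 0.193
```

Run:
```python
from h import *
b,d=snap('scene','s6')
print(get_obs()['wrist_force'])
cv2.imwrite('pics/c8.png',cv2.resize(b[180:300,290:430,::-1],(700,600),interpolation=cv2.INTER_CUBIC))
```

```text
[-1.57605492 -0.30777362  8.03314086]
```

View pics/c8.png

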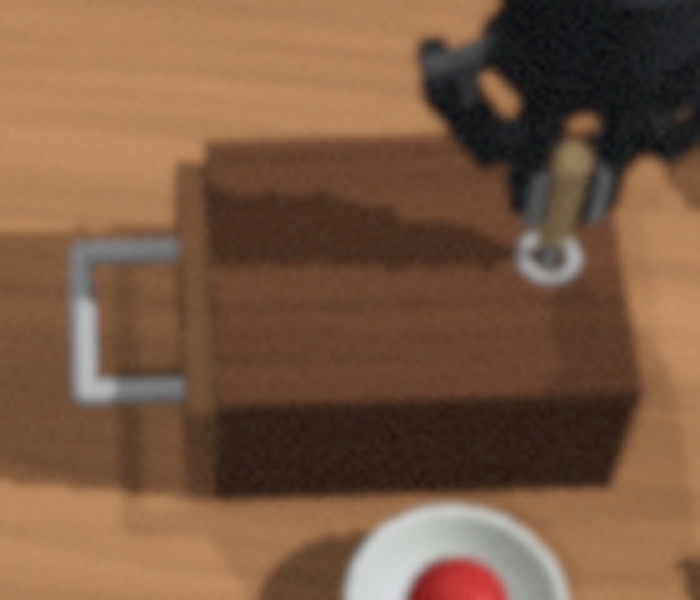

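Drawer still shut, with the force spring-like at about 8 N. Continuing gently.

Emit:
move_arm([
  {"tx":0.0,"ty":0.0,"tz":0.001,"turn":0.0},
  {"tx":0.0,"ty":0.0,"tz":0.002,"turn":0.0},
  {"tx":0.0,"ty":0.0,"tz":0.002,"turn":0.0},
])

```text
time_s: 14.08
eef_pos: [0.5573, 0.201, 0.118]
eef_rot: [-0.001, 0.758, -0.652, 0.001]
wrist_force: [-1.4, 0.5, 8.9]
opening: 0.193
```

Emit:
move_arm([
  {"tx":0.0,"ty":0.0,"tz":0.001,"turn":0.0},
  {"tx":0.0,"ty":0.0,"tz":0.001,"turn":0.0},
])

```text
time_s: 14.25
eef_pos: [0.5571, 0.201, 0.1168]
eef_rot: [-0.001, 0.758, -0.652, 0.001]
wrist_force: [-2.0, 0.0, 7.2]
opening: 0.194
```

```bash
cat > dr.py <<'E'
from h import *
import sys
b,d=snap('scene',sys.argv[1])
o=get_obs();print(o['time_s'],o['wrist_force'],o['eef_pos'])
hsv=cv2.cvtColor(b,cv2.COLOR_RGB2HSV)
m=((hsv[...,1]<60)&(hsv[...,2]>110)).astype(np.uint8); m[:, :255]=0;m[:,335:]=0;m[:225]=0;m[265:]=0
ys,xs=np.nonzero(m);print('handle left edge u',np.percentile(xs,2) if len(xs) else None,len(xs))
cv2.imwrite('pics/c_'+sys.argv[1]+'.png',cv2.resize(b[180:300,270:430,::-1],(800,600),interpolation=cv2.INTER_CUBIC))
E
python3 dr.py s7
```

```text
14.3 [-2.16984545 -0.22734377  5.72756771] [0.55710535 0.2009935  0.11671563]
handle left edge u 301.0 293
```

Emit:
move_arm([
  {"tx":0.0,"ty":0.0,"tz":0.0,"turn":0.0},
  {"tx":0.0,"ty":0.0,"tz":0.0,"turn":0.0},
  {"tx":0.0,"ty":0.0,"tz":0.0,"turn":0.0},
  {"tx":0.0,"ty":0.0,"tz":0.0,"turn":0.0},
])

```text
time_s: 14.63
eef_pos: [0.5571, 0.201, 0.1167]
eef_rot: [-0.001, 0.758, -0.652, 0.001]
wrist_force: [-1.4, 0.3, 5.8]
opening: 0.196
```

```bash
python3 dr.py s8
```

```text
14.6833 [-2.00819724  0.19685778  7.77237939] [0.55714654 0.20101084 0.11671537]
handle left edge u 289.0 296
```

View pics/c_s8.png

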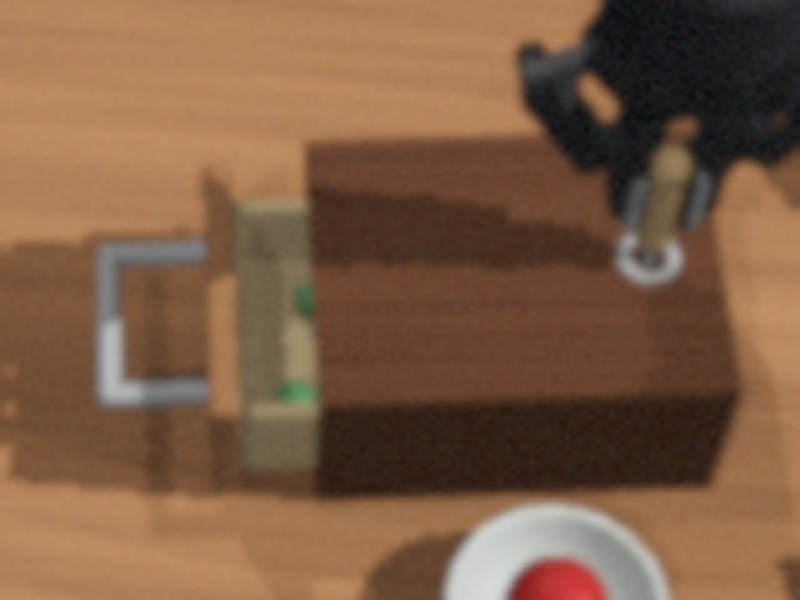

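The drawer has sprung out: its handle bar's left edge moved from u≈304 to 289. Withdrawing straight up.

Emit:
move_arm([
  {"tx":0.0,"ty":0.0,"tz":-0.002,"turn":0.0},
  {"tx":0.0,"ty":0.0,"tz":-0.006,"turn":0.0},
  {"tx":0.0,"ty":0.0,"tz":-0.011,"turn":0.0},
  {"tx":0.0,"ty":0.0,"tz":-0.018,"turn":0.0},
  {"tx":0.0,"ty":0.0,"tz":-0.025,"turn":0.0},
  {"tx":0.0,"ty":0.0,"tz":-0.033,"turn":0.0},
  {"tx":0.0,"ty":0.0,"tz":-0.041,"turn":0.0},
  {"tx":0.0,"ty":0.0,"tz":-0.05,"turn":0.0},
  {"tx":0.0,"ty":0.0,"tz":-0.06,"turn":0.0},
  {"tx":0.0,"ty":0.0,"tz":-0.072,"turn":0.0},
  {"tx":0.0,"ty":0.0,"tz":-0.085,"turn":0.0},
  {"tx":0.0,"ty":0.0,"tz":-0.098,"turn":0.0},
  {"tx":0.0,"ty":0.0,"tz":-0.11,"turn":0.0},
  {"tx":0.0,"ty":0.0,"tz":-0.117,"turn":0.0},
  {"tx":0.0,"ty":0.0,"tz":-0.12,"turn":0.0},
  {"tx":0.0,"ty":0.0,"tz":-0.12,"turn":0.0},
  {"tx":0.0,"ty":0.0,"tz":-0.12,"turn":0.0},
])

```text
time_s: 16.1
eef_pos: [0.5562, 0.2007, 0.2349]
eef_rot: [0.0, 0.758, -0.652, -0.0]
wrist_force: [0.1, -0.7, -1.4]
opening: 0.191
```

Run:
```python
from h import *
b,d=snap('scene','s9')
o=get_obs();p=o['eef_pos'];print(p,o['wrist_force'],o['eef_rot'])
for k in (-.0892,-.0492,-.0142):print(k,proj('scene',p+[0,0,k]))
cv2.imwrite('pics/c9.png',cv2.resize(b[160:250,370:450,::-1],(533,600),interpolation=cv2.INTER_CUBIC))
# stand hole from s2 picture
im=cv2.imread('pics/s2.png');g=cv2.cvtColor(im,cv2.COLOR_BGR2GRAY);print(g[214:227,150:167])
```

```text
[0.55594324 0.20061931 0.23447407] [-0.37011045 -0.20005034 -0.77666079] [ 5.38412887e-04  7.58244631e-01 -6.51969768e-01 -4.59266297e-04]
-0.0892 [403.33746174 213.86354822]
-0.0492 [406.24853827 201.68805113]
-0.0142 [408.98101902 190.25952596]
[[76 75 73 72 72 70 70 71 71 71 73 72 74 70 72 70 70]
 [75 74 72 73 74 69 72 70 70 73 72 69 71 69 71 69 67]
 [73 71 73 72 68 71 68 70 71 71 73 70 68 70 70 68 69]
 [72 73 70 73 68 72 67 64 65 65 68 70 67 70 73 68 67]
 [70 69 73 70 71 70 62 54 53 55 61 70 67 71 68 68 69]
 [71 73 71 73 69 66 60 45 40 48 53 66 71 67 70 69 70]
 [73 70 70 68 64 59 50 40 42 46 60 69 70 70 68 72 68]
 [69 71 75 72 68 57 50 42 47 58 66 67 69 70 70 69 69]
 [72 70 75 72 67 62 58 57 59 68 68 69 70 68 74 68 69]
 [70 71 69 69 67 64 66 66 68 67 69 71 70 66 69 73 68]
 [69 68 69 68 69 67 67 67 69 71 71 69 68 69 70 67 70]
 [69 67 70 68 70 69 69 67 71 69 70 70 69 71 66 71 72]
 [69 69 70 71 70 72 72 70 71 70 67 69 70 70 69 69 66]]
```

View pics/c9.png

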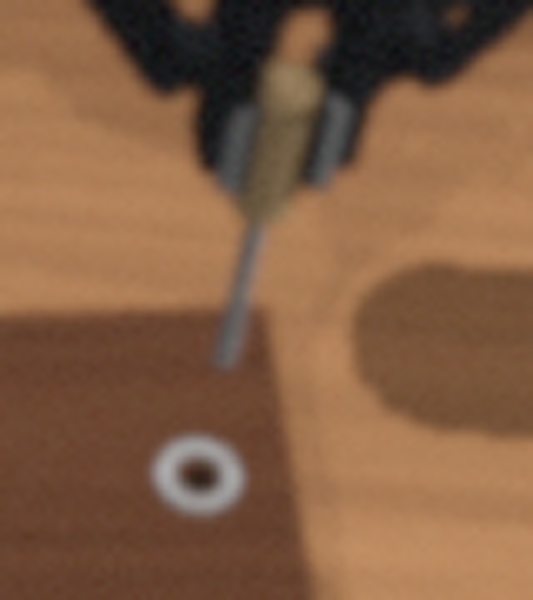

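Run:
```python
from h import *
for f in('s2','s9'):
    im=cv2.imread(f'pics/{f}.png');g=cv2.cvtColor(im,cv2.COLOR_BGR2GRAY).astype(float)[213:227,150:167]
    w=np.clip(66-g,0,None)
    m,l,s,c=cv2.connectedComponentsWithStats((w>0).astype(np.uint8))
    i=1+np.argmax(s[1:,4]);w=w*(l==i)
    v,u=np.mgrid[213:227,150:167]
    U,V=(w*u).sum()/w.sum(),(w*v).sum()/w.sum();print(f,U,V,plane('scene',U,V,.085),s[i])
def rod(f,r0,r1,u0,u1):
    im=cv2.imread(f'pics/{f}.png');hs=cv2.cvtColor(im,cv2.COLOR_BGR2HSV).astype(float)[...,1]
    out=[]
    for v in range(r0,r1):
        r=hs[v,u0:u1];w=np.clip(60-r,0,None)
        if w.sum()>20: out.append((v,round((w*np.arange(u0,u1)).sum()/w.sum(),2)))
    return out
print(rod('s9',194,216,398,414))
print(rod('s2',182,206,132,156))
```

```text
s2 157.5235294117647 219.85882352941175 [ 0.58593464 -0.30752587  0.085     ] [ 4  4  7  7 30]
s9 158.001361602801 219.5463917525773 [ 0.5850422  -0.30675969  0.085     ] [  0   0  17  14 238]
[(196, np.float64(407.35)), (197, np.float64(407.0)), (198, np.float64(407.0)), (199, np.float64(406.68)), (200, np.float64(406.38)), (201, np.float64(406.0)), (202, np.float64(406.0)), (203, np.float64(405.68)), (204, np.float64(405.41)), (205, np.float64(405.4)), (206, np.float64(405.15)), (207, np.float64(404.92)), (208, np.float64(404.61)), (209, np.float64(404.21)), (210, np.float64(404.03)), (211, np.float64(403.9)), (212, np.float64(403.73)), (213, np.float64(403.43)), (214, np.float64(403.43))]
[(182, np.float64(137.48)), (183, np.float64(137.83)), (184, np.float64(138.35)), (185, np.float64(138.9)), (186, np.float64(139.47)), (187, np.float64(140.0)), (188, np.float64(140.53)), (189, np.float64(141.04)), (190, np.float64(141.53)), (191, np.float64(142.06)), (192, np.float64(142.55)), (193, np.float64(143.01)), (194, np.float64(143.56)), (195, np.float64(144.15)), (196, np.float64(144.64)), (197, np.float64(145.16)), (198, np.float64(145.66)), (199, np.float64(146.27)), (200, np.float64(146.82)), (201, np.float64(147.5)), (202, np.float64(147.6))]
```

Emit:
move_arm([
  {"tx":0.008,"ty":0.001,"tz":0.0,"turn":0.0},
  {"tx":0.024,"ty":0.002,"tz":0.0,"turn":0.0},
  {"tx":0.046,"ty":0.004,"tz":0.0,"turn":0.0},
  {"tx":0.074,"ty":0.007,"tz":0.0,"turn":0.0},
  {"tx":0.106,"ty":0.01,"tz":0.0,"turn":0.0},
  {"tx":0.14,"ty":0.013,"tz":0.0,"turn":0.0},
  {"tx":0.175,"ty":0.017,"tz":0.0,"turn":0.0},
  {"tx":0.21,"ty":0.02,"tz":0.0,"turn":0.0},
  {"tx":0.245,"ty":0.023,"tz":0.0,"turn":0.0},
  {"tx":0.28,"ty":0.027,"tz":0.0,"turn":0.0},
  {"tx":0.315,"ty":0.03,"tz":0.0,"turn":0.0},
  {"tx":0.35,"ty":0.033,"tz":0.0,"turn":0.0},
  {"tx":0.385,"ty":0.037,"tz":0.0,"turn":0.0},
  {"tx":0.418,"ty":0.04,"tz":0.0,"turn":0.0},
  {"tx":0.447,"ty":0.043,"tz":0.0,"turn":0.0},
  {"tx":0.472,"ty":0.045,"tz":0.0,"turn":0.0},
  {"tx":0.491,"ty":0.047,"tz":0.0,"turn":0.0},
  {"tx":0.503,"ty":0.0475,"tz":0.0,"turn":0.0},
  {"tx":0.5067,"ty":0.0475,"tz":0.0,"turn":0.0},
  {"tx":0.5067,"ty":0.0475,"tz":0.0,"turn":0.0},
])

```text
time_s: 17.82
eef_pos: [0.585, -0.3079, 0.2345]
eef_rot: [-0.0, 0.758, -0.652, -0.001]
wrist_force: [-0.4, -0.1, -0.8]
opening: 0.197
```

Emit:
move_arm([
  {"tx":0.0,"ty":0.0,"tz":0.006,"turn":0.0},
  {"tx":0.0,"ty":0.0,"tz":0.016,"turn":0.0},
  {"tx":0.0,"ty":0.0,"tz":0.028,"turn":0.0},
  {"tx":0.0,"ty":0.0,"tz":0.04,"turn":0.0},
  {"tx":0.0,"ty":0.0,"tz":0.05,"turn":0.0},
  {"tx":0.0,"ty":0.0,"tz":0.055,"turn":0.0},
  {"tx":0.0,"ty":0.0,"tz":0.057,"turn":0.0},
  {"tx":0.0,"ty":0.0,"tz":0.057,"turn":0.0},
  {"tx":0.0,"ty":0.0,"tz":0.057,"turn":0.0},
])

```text
time_s: 18.57
eef_pos: [0.5857, -0.3076, 0.1786]
eef_rot: [0.0, 0.758, -0.652, 0.0]
wrist_force: [0.4, -0.4, 0.1]
opening: 0.193
```

Run:
```python
from h import *
b,d=snap('scene','s10')
o=get_obs();p=o['eef_pos'];print(p,o['wrist_force'])
print(proj('scene',p-[0,0,.0892]),proj('scene',p-[0,0,.06]),proj('scene',[*p[:2],.085]))
cv2.imwrite('pics/c10.png',cv2.resize(b[185:240,125:195,::-1],(763,600),interpolation=cv2.INTER_CUBIC))
```

```text
[ 0.58579161 -0.3077072   0.17901813] [-0.28593758  0.25925103  0.30823926]
[156.77530532 218.49827076] [152.49965517 210.40508996] [157.46060557 219.79544397]
```

View pics/c10.png

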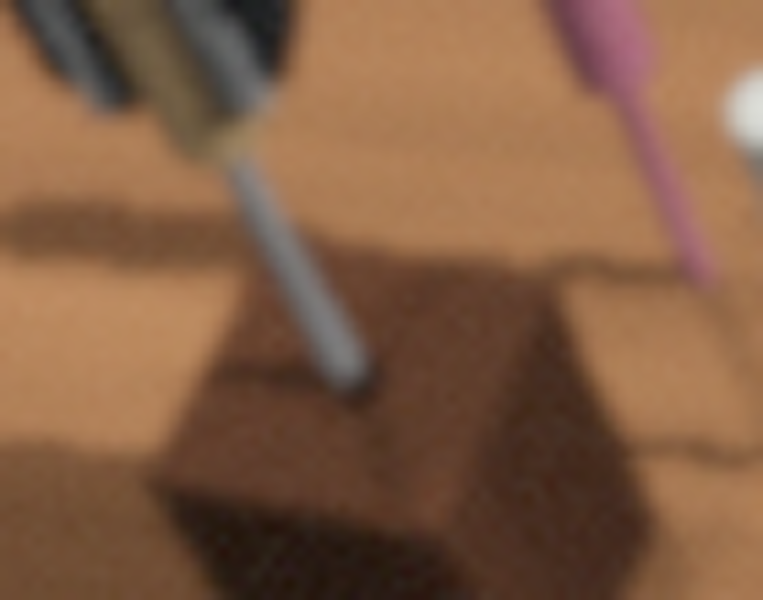

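The tip is right at the stand hole: the tool axis projects to (157.5,219.8), against a measured hole at (157.5,219.9). Lowering.

Emit:
move_arm([
  {"tx":0.0,"ty":0.0,"tz":0.002,"turn":0.0},
  {"tx":0.0,"ty":0.0,"tz":0.005,"turn":0.0},
  {"tx":0.0,"ty":0.0,"tz":0.008,"turn":0.0},
  {"tx":0.0,"ty":0.0,"tz":0.01,"turn":0.0},
  {"tx":0.0,"ty":0.0,"tz":0.01,"turn":0.0},
])

```text
time_s: 19.03
eef_pos: [0.5851, -0.3072, 0.1675]
eef_rot: [0.0, 0.758, -0.652, -0.001]
wrist_force: [-0.3, -0.2, -0.3]
opening: 0.187
```

Emit:
move_arm([
  {"tx":0.0,"ty":0.0,"tz":0.004,"turn":0.0},
  {"tx":0.0,"ty":0.0,"tz":0.01,"turn":0.0},
  {"tx":0.0,"ty":0.0,"tz":0.018,"turn":0.0},
  {"tx":0.0,"ty":0.0,"tz":0.026,"turn":0.0},
  {"tx":0.0,"ty":0.0,"tz":0.034,"turn":0.0},
  {"tx":0.0,"ty":0.0,"tz":0.042,"turn":0.0},
  {"tx":0.0,"ty":0.0,"tz":0.05,"turn":0.0},
  {"tx":0.0,"ty":0.0,"tz":0.057,"turn":0.0},
  {"tx":0.0,"ty":0.0,"tz":0.062,"turn":0.0},
  {"tx":0.0,"ty":0.0,"tz":0.065,"turn":0.0},
  {"tx":0.0,"ty":0.0,"tz":0.065,"turn":0.0},
  {"tx":0.0,"ty":0.0,"tz":0.065,"turn":0.0},
])

```text
time_s: 20.03
eef_pos: [0.5855, -0.3075, 0.1033]
eef_rot: [-0.0, 0.758, -0.652, 0.0]
wrist_force: [-0.0, -0.1, -0.8]
opening: 0.195
```

Emit:
move_arm([
  {"tx":0.0,"ty":0.0,"tz":0.001,"turn":0.0},
  {"tx":0.0,"ty":0.0,"tz":0.002,"turn":0.0},
  {"tx":0.0,"ty":0.0,"tz":0.003,"turn":0.0},
  {"tx":0.0,"ty":0.0,"tz":0.003,"turn":0.0},
])

```text
time_s: 20.37
eef_pos: [0.5854, -0.3074, 0.1003]
eef_rot: [0.0, 0.758, -0.652, 0.0]
wrist_force: [-0.2, -0.5, -1.3]
opening: 0.189
```

Emit:
move_arm([
  {"tx":0.0,"ty":0.0,"tz":0.001,"turn":0.0},
  {"tx":0.0,"ty":0.0,"tz":0.001,"turn":0.0},
])

```text
time_s: 20.53
eef_pos: [0.5854, -0.3075, 0.0993]
eef_rot: [0.0, 0.758, -0.652, 0.0]
wrist_force: [-0.4, 0.3, -0.7]
opening: 0.193
```

Emit:
move_arm([
  {"tx":0.0,"ty":0.0,"tz":0.0,"turn":0.0},
  {"tx":0.0,"ty":0.0,"tz":0.0,"turn":0.0},
  {"tx":0.0,"ty":0.0,"tz":0.0,"turn":0.0},
  {"tx":0.0,"ty":0.0,"tz":0.0,"turn":0.0},
  {"tx":0.0,"ty":0.0,"tz":0.0,"turn":0.0},
  {"tx":0.0,"ty":0.0,"tz":0.0,"turn":0.0},
], gripper=0.5)

```text
time_s: 21.03
eef_pos: [0.5854, -0.3074, 0.0993]
eef_rot: [-0.0, 0.758, -0.652, 0.0]
wrist_force: [-0.2, 0.1, 0.0]
opening: 0.499
```

Emit:
move_arm([
  {"tx":0.0,"ty":0.0,"tz":-0.004,"turn":0.0},
  {"tx":0.0,"ty":0.0,"tz":-0.012,"turn":0.0},
  {"tx":0.0,"ty":0.0,"tz":-0.024,"turn":0.0},
  {"tx":0.0,"ty":0.0,"tz":-0.038,"turn":0.0},
  {"tx":0.0,"ty":0.0,"tz":-0.054,"turn":0.0},
  {"tx":0.0,"ty":0.0,"tz":-0.07,"turn":0.0},
  {"tx":0.0,"ty":0.0,"tz":-0.08,"turn":0.0},
  {"tx":0.0,"ty":0.0,"tz":-0.086,"turn":0.0},
  {"tx":0.0,"ty":0.0,"tz":-0.086,"turn":0.0},
])

```text
time_s: 21.78
eef_pos: [0.5864, -0.3081, 0.188]
eef_rot: [-0.0, 0.758, -0.652, 0.002]
wrist_force: [0.1, -0.6, 0.5]
opening: 0.496
```

Run:
```python
from h import *
b,d=snap('scene','s11')
o=get_obs();p=o['eef_pos'];print(p,o['wrist_force'],o['opening'])
cv2.imwrite('pics/c11.png',cv2.resize(b[165:265,110:220,::-1],(660,600),interpolation=cv2.INTER_CUBIC))
im=b[...,::-1];s0=cv2.imread('pics/scene0.png')
cv2.imwrite('pics/c11b.png',np.hstack([cv2.resize(x[190:250,130:190],(400,400),interpolation=cv2.INTER_CUBIC) for x in (s0,im)]))
```

```text
[ 0.5857826  -0.30766702  0.1864021 ] [ 0.56776832 -0.62921155 -0.3689823 ] 0.5037531640612999
```

View pics/c11b.png

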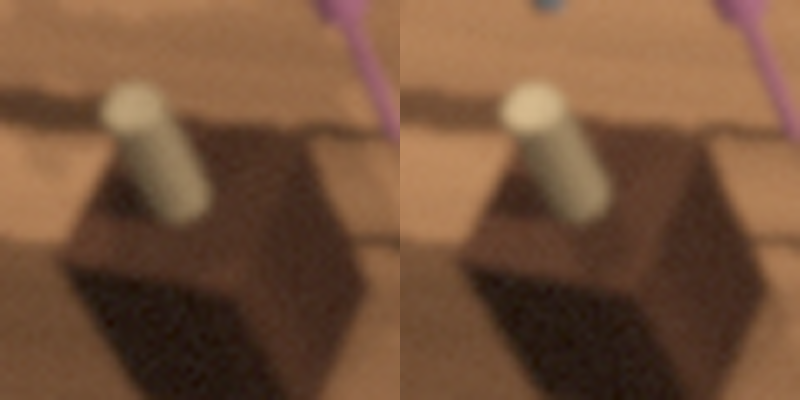

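The pin is home again: side by side with the start picture, its handle top and lower end look the same. Next, measure the drawer handle.

Run:
```python
from h import *
a,_=snap('top','t12')
b=cv2.imread('pics/s11.png')[...,::-1]
def bar(n,im,x0,x1,y0,y1):
    hsv=cv2.cvtColor(np.ascontiguousarray(im),cv2.COLOR_RGB2HSV).astype(int)[y0:y1,x0:x1]
    m=((hsv[...,1]<75)&(hsv[...,2]>70)).astype(np.uint8)
    print(n);print('\n'.join(str(y0+i)+' '+''.join('#' if k else '.' for k in r) for i,r in enumerate(m)))
bar('scene',b,280,325,222,266)
bar('top',a,310,350,220,265)
```

```text
scene
222 .............................................
223 .............................................
224 .............................................
225 .............................................
226 .............................................
227 .............................................
228 ...........####################..............
229 ..........#####################..............
230 .........######################..............
231 .........######################..............
232 .........#####################...............
233 .........########............................
234 .........######..............................
235 .........######..............................
236 .........######..............................
237 .........######..............................
238 .........######..............................
239 .........######..............................
240 .........######..............................
241 .........######..............................
242 .........######..............................
243 .........######.........................
[... 2434 characters left out ...]
...................####..
250 ..................................####..
251 ..................................####..
252 ..................................####..
253 ..............................#########.
254 ........................###############.
255 .....................#################..
256 .....................###############....
257 .....................#########..........
258 .....................##.................
259 ........................................
260 ........................................
261 ........................................
262 ........................................
263 ........................................
264 ........................................
```

Run:
```python
from h import *
np.set_printoptions(precision=4,suppress=True)
print(plane('scene',291.5,244.7,.046),plane('top',344.0,241,.046),tri((344.0,241),(291.5,244.7)))
g=np.array([.5885,-.021])
p=np.array([.58545,-.3075])
d=g-p;print(d, d@[.15,-.9887], d@[-.9887,-.15])
```

```text
[ 0.5916 -0.0227  0.046 ] [ 0.5885 -0.019   0.046 ] (array([ 0.5893, -0.0212,  0.0424]), np.float64(0.004055702196510001))
[0.003  0.2865] -0.28280505 -0.04599053499999999
```

Emit:
move_arm([
  {"tx":-0.008,"ty":-0.001,"tz":0.0,"turn":0.0},
  {"tx":-0.024,"ty":-0.004,"tz":0.0,"turn":0.0},
  {"tx":-0.048,"ty":-0.008,"tz":0.0,"turn":0.0},
  {"tx":-0.078,"ty":-0.013,"tz":0.0,"turn":0.0},
  {"tx":-0.11,"ty":-0.018,"tz":0.0,"turn":0.0},
  {"tx":-0.143,"ty":-0.024,"tz":0.0,"turn":0.0},
  {"tx":-0.176,"ty":-0.029,"tz":0.0,"turn":0.0},
  {"tx":-0.208,"ty":-0.035,"tz":0.0,"turn":0.0},
  {"tx":-0.237,"ty":-0.039,"tz":0.0,"turn":0.0},
  {"tx":-0.26,"ty":-0.043,"tz":0.0,"turn":0.0},
  {"tx":-0.275,"ty":-0.046,"tz":0.0,"turn":0.0},
  {"tx":-0.282,"ty":-0.047,"tz":0.0,"turn":0.0},
  {"tx":-0.282,"ty":-0.047,"tz":0.0,"turn":0.0},
  {"tx":-0.282,"ty":-0.047,"tz":0.0,"turn":0.0},
], gripper=0.42)

```text
time_s: 23.05
eef_pos: [0.5892, -0.0211, 0.1849]
eef_rot: [0.0, 0.759, -0.652, -0.0]
wrist_force: [0.1, -0.1, -0.4]
opening: 0.417
```

Emit:
move_arm([
  {"tx":0.0,"ty":0.0,"tz":0.006,"turn":0.0},
  {"tx":0.0,"ty":0.0,"tz":0.018,"turn":0.0},
  {"tx":0.0,"ty":0.0,"tz":0.034,"turn":0.0},
  {"tx":0.0,"ty":0.0,"tz":0.052,"turn":0.0},
  {"tx":0.0,"ty":0.0,"tz":0.07,"turn":0.0},
  {"tx":0.0,"ty":0.0,"tz":0.085,"turn":0.0},
  {"tx":0.0,"ty":0.0,"tz":0.096,"turn":0.0},
  {"tx":0.0,"ty":0.0,"tz":0.102,"turn":0.0},
  {"tx":0.0,"ty":0.0,"tz":0.102,"turn":0.0},
  {"tx":0.0,"ty":0.0,"tz":0.102,"turn":0.0},
])

```text
time_s: 23.88
eef_pos: [0.5896, -0.0219, 0.0832]
eef_rot: [0.0, 0.758, -0.652, -0.0]
wrist_force: [0.3, -0.6, -0.4]
opening: 0.421
```

Run:
```python
from h import *
b,d=snap('scene','s13')
o=get_obs();p=o['eef_pos'];print(p,o['wrist_force'],o['opening'])
cv2.imwrite('pics/c13.png',cv2.resize(b[170:290,250:410,::-1],(800,600),interpolation=cv2.INTER_CUBIC))
```

```text
[ 0.59014414 -0.02189869  0.083877  ] [ 0.40979423 -0.73596152 -0.02761606] 0.4176133020140805
```

View pics/c13.png

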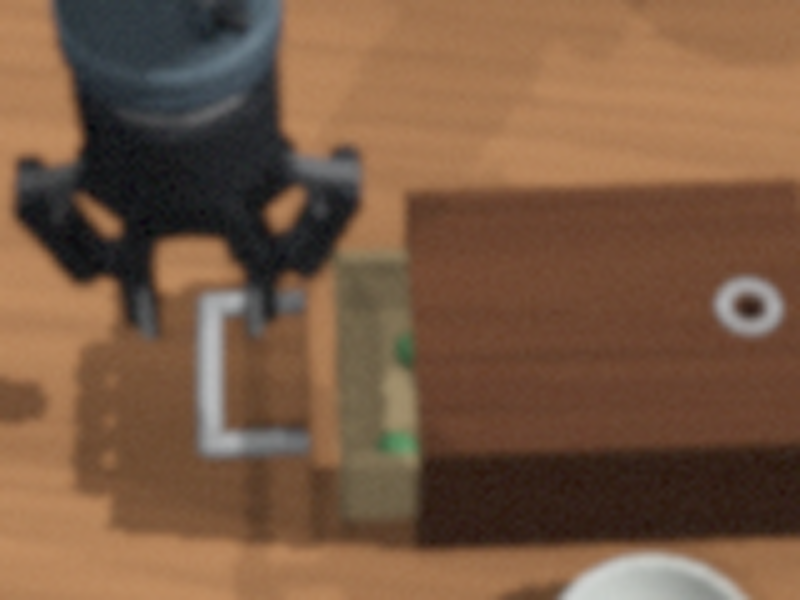

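The jaws straddle the bar (crop u 145 to 258, bar at 210). The finger's knuckle could come close to the panel top, so I go 6 mm outward and not too deep.

Emit:
move_arm([
  {"tx":0.003,"ty":0.0,"tz":0.002,"turn":0.0},
  {"tx":0.006,"ty":0.0,"tz":0.006,"turn":0.0},
  {"tx":0.006,"ty":0.0,"tz":0.012,"turn":0.0},
  {"tx":0.006,"ty":0.0,"tz":0.02,"turn":0.0},
  {"tx":0.006,"ty":0.0,"tz":0.028,"turn":0.0},
  {"tx":0.006,"ty":0.0,"tz":0.036,"turn":0.0},
  {"tx":0.006,"ty":0.0,"tz":0.042,"turn":0.0},
  {"tx":0.006,"ty":0.0,"tz":0.046,"turn":0.0},
  {"tx":0.006,"ty":0.0,"tz":0.046,"turn":0.0},
  {"tx":0.006,"ty":0.0,"tz":0.046,"turn":0.0},
])

```text
time_s: 24.77
eef_pos: [0.5903, -0.0273, 0.0369]
eef_rot: [0.0, 0.758, -0.652, -0.0]
wrist_force: [-0.8, 0.7, -0.1]
opening: 0.419
```

Run:
```python
from h import *
b,d=snap('scene','s14')
o=get_obs();p=o['eef_pos'];print(p,o['wrist_force'],o['opening'])
cv2.imwrite('pics/c14.png',cv2.resize(b[170:290,250:410,::-1],(800,600),interpolation=cv2.INTER_CUBIC))
```

```text
[ 0.59067552 -0.02744263  0.03737562] [ 0.28041982 -0.84782071 -0.07136943] 0.4248570001961487
```

View pics/c14.png

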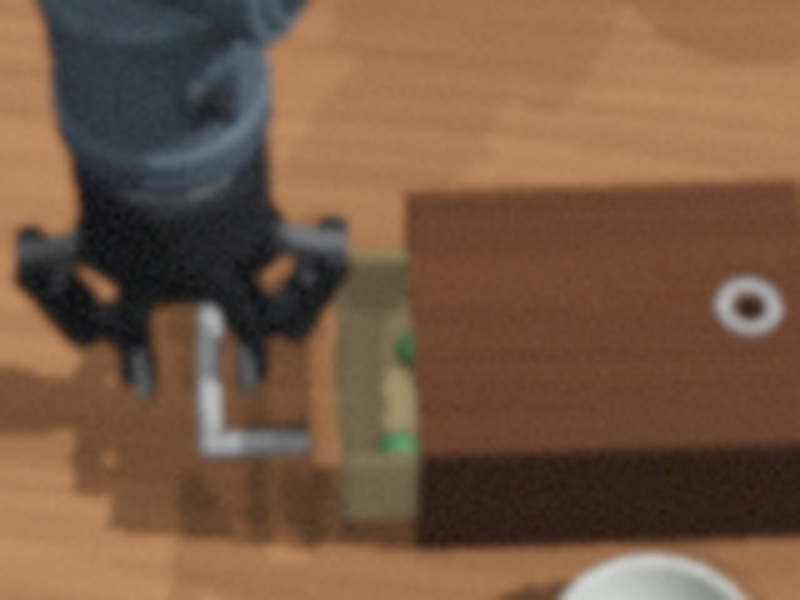

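The fingers straddle the bar with no contact. Closing on it.

Emit:
move_arm([
  {"tx":-0.003,"ty":0.0,"tz":0.0,"turn":0.0},
  {"tx":-0.003,"ty":0.0,"tz":0.0,"turn":0.0},
  {"tx":-0.003,"ty":0.0,"tz":0.0,"turn":0.0},
  {"tx":-0.003,"ty":0.0,"tz":0.0,"turn":0.0},
  {"tx":-0.003,"ty":0.0,"tz":0.0,"turn":0.0},
  {"tx":-0.003,"ty":0.0,"tz":0.0,"turn":0.0},
  {"tx":-0.003,"ty":0.0,"tz":0.0,"turn":0.0},
  {"tx":-0.003,"ty":0.0,"tz":0.0,"turn":0.0},
], gripper=0.0)

```text
time_s: 25.48
eef_pos: [0.5905, -0.0247, 0.0379]
eef_rot: [-0.0, 0.758, -0.652, 0.0]
wrist_force: [-1.4, -0.0, 5.4]
opening: 0.086
```

Emit:
move_arm([
  {"tx":0.002,"ty":0.0,"tz":0.0,"turn":0.0},
  {"tx":0.005,"ty":0.0,"tz":0.0,"turn":0.0},
  {"tx":0.009,"ty":0.0,"tz":0.0,"turn":0.0},
  {"tx":0.013,"ty":0.0,"tz":0.0,"turn":0.0},
  {"tx":0.017,"ty":0.0,"tz":0.0,"turn":0.0},
  {"tx":0.021,"ty":0.0,"tz":0.0,"turn":0.0},
  {"tx":0.025,"ty":0.0,"tz":0.0,"turn":0.0},
  {"tx":0.029,"ty":0.0,"tz":0.0,"turn":0.0},
  {"tx":0.033,"ty":0.0,"tz":0.0,"turn":0.0},
  {"tx":0.037,"ty":0.0,"tz":0.0,"turn":0.0},
  {"tx":0.041,"ty":0.0,"tz":0.0,"turn":0.0},
  {"tx":0.045,"ty":0.0,"tz":0.0,"turn":0.0},
  {"tx":0.049,"ty":0.0,"tz":0.0,"turn":0.0},
  {"tx":0.053,"ty":0.0,"tz":0.0,"turn":0.0},
  {"tx":0.056,"ty":0.0,"tz":0.0,"turn":0.0},
  {"tx":0.059,"ty":0.0,"tz":0.0,"turn":0.0},
  {"tx":0.06,"ty":0.0,"tz":0.0,"turn":0.0},
  {"tx":0.06,"ty":0.0,"tz":0.0,"turn":0.0},
  {"tx":0.06,"ty":0.0,"tz":0.0,"turn":0.0},
])

```text
time_s: 27.07
eef_pos: [0.5996, -0.0843, 0.0379]
eef_rot: [-0.0, 0.758, -0.652, 0.001]
wrist_force: [-0.8, 0.1, 4.2]
opening: 0.086
```

Emit:
move_arm([
  {"tx":0.001,"ty":0.0,"tz":0.0,"turn":0.0},
  {"tx":0.002,"ty":0.0,"tz":0.0,"turn":0.0},
  {"tx":0.002,"ty":0.0,"tz":0.0,"turn":0.0},
  {"tx":0.002,"ty":0.0,"tz":0.0,"turn":0.0},
])

```text
time_s: 27.4
eef_pos: [0.5998, -0.0862, 0.0379]
eef_rot: [-0.0, 0.758, -0.652, 0.001]
wrist_force: [-0.8, 0.8, 5.6]
opening: 0.09
```

Emit:
move_arm([
  {"tx":0.001,"ty":0.0,"tz":0.0,"turn":0.0},
  {"tx":0.002,"ty":0.0,"tz":0.0,"turn":0.0},
  {"tx":0.003,"ty":0.0,"tz":0.0,"turn":0.0},
  {"tx":0.003,"ty":0.0,"tz":0.0,"turn":0.0},
])

```text
time_s: 27.73
eef_pos: [0.6003, -0.0891, 0.0379]
eef_rot: [-0.0, 0.758, -0.652, 0.001]
wrist_force: [-1.6, 0.1, 5.0]
opening: 0.082
```

Run:
```python
from h import *
b,d=snap('scene','s15')
o=get_obs();p=o['eef_pos'];print(p,o['wrist_force'],o['opening'])
cv2.imwrite('pics/c15.png',cv2.resize(b[170:290,250:410,::-1],(800,600),interpolation=cv2.INTER_CUBIC))
```

```text
[ 0.60030271 -0.08913092  0.03788733] [-0.4588559   0.28443656  5.13896735] 0.08514677353370237
```

View pics/c15.png

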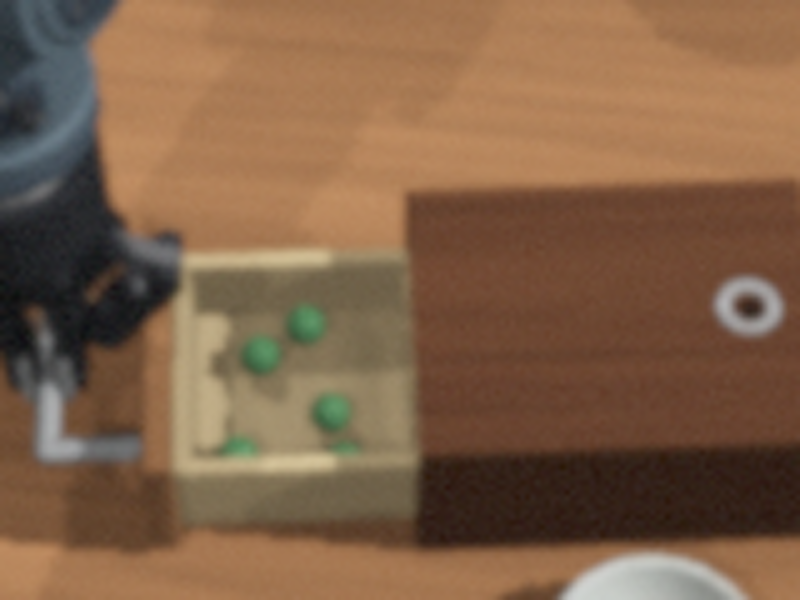

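The drawer is nearly all out. Feeling for the stop.

Emit:
move_arm([
  {"tx":0.001,"ty":0.0,"tz":0.0,"turn":0.0},
  {"tx":0.002,"ty":0.0,"tz":0.0,"turn":0.0},
  {"tx":0.002,"ty":0.0,"tz":0.0,"turn":0.0},
  {"tx":0.002,"ty":0.0,"tz":0.0,"turn":0.0},
])

```text
time_s: 28.12
eef_pos: [0.6003, -0.0893, 0.0378]
eef_rot: [-0.001, 0.758, -0.652, -0.001]
wrist_force: [-1.5, 6.8, 7.6]
opening: 0.09
```

Emit:
move_arm([
  {"tx":0.001,"ty":0.0,"tz":0.0,"turn":0.0},
  {"tx":0.002,"ty":0.0,"tz":0.0,"turn":0.0},
  {"tx":0.002,"ty":0.0,"tz":0.0,"turn":0.0},
  {"tx":0.002,"ty":0.0,"tz":0.0,"turn":0.0},
])

```text
time_s: 28.45
eef_pos: [0.6003, -0.0894, 0.0377]
eef_rot: [-0.002, 0.758, -0.652, -0.002]
wrist_force: [-2.3, 13.9, 9.3]
opening: 0.086
```

The stop is found: y holds at -0.0894 while the force rises. Easing off, then opening and lifting.

Emit:
move_arm([
  {"tx":-0.001,"ty":0.0,"tz":0.0,"turn":0.0},
  {"tx":-0.003,"ty":0.0,"tz":0.0,"turn":0.0},
  {"tx":-0.004,"ty":0.0,"tz":0.0,"turn":0.0},
  {"tx":-0.004,"ty":0.0,"tz":0.0,"turn":0.0},
])

```text
time_s: 28.78
eef_pos: [0.6003, -0.0889, 0.0379]
eef_rot: [-0.0, 0.758, -0.652, 0.001]
wrist_force: [-0.9, 1.7, 5.0]
opening: 0.086
```

Emit:
move_arm([
  {"tx":0.0,"ty":0.0,"tz":0.0,"turn":0.0},
  {"tx":0.0,"ty":0.0,"tz":0.0,"turn":0.0},
  {"tx":0.0,"ty":0.0,"tz":0.0,"turn":0.0},
  {"tx":0.0,"ty":0.0,"tz":0.0,"turn":0.0},
  {"tx":0.0,"ty":0.0,"tz":0.0,"turn":0.0},
], gripper=0.32)

```text
time_s: 29.2
eef_pos: [0.5996, -0.0888, 0.037]
eef_rot: [0.0, 0.758, -0.652, -0.0]
wrist_force: [1.1, 0.6, -0.3]
opening: 0.319
```

Emit:
move_arm([
  {"tx":0.0,"ty":0.0,"tz":-0.004,"turn":0.0},
  {"tx":0.0,"ty":0.0,"tz":-0.01,"turn":0.0},
  {"tx":0.0,"ty":0.0,"tz":-0.02,"turn":0.0},
  {"tx":0.0,"ty":0.0,"tz":-0.034,"turn":0.0},
  {"tx":0.0,"ty":0.0,"tz":-0.05,"turn":0.0},
  {"tx":0.0,"ty":0.0,"tz":-0.07,"turn":0.0},
  {"tx":0.0,"ty":0.0,"tz":-0.09,"turn":0.0},
  {"tx":0.0,"ty":0.0,"tz":-0.11,"turn":0.0},
  {"tx":0.0,"ty":0.0,"tz":-0.13,"turn":0.0},
  {"tx":0.0,"ty":0.0,"tz":-0.145,"turn":0.0},
  {"tx":0.0,"ty":0.0,"tz":-0.15,"turn":0.0},
  {"tx":0.0,"ty":0.0,"tz":-0.15,"turn":0.0},
  {"tx":0.0,"ty":0.0,"tz":-0.15,"turn":0.0},
  {"tx":0.0,"ty":0.0,"tz":-0.15,"turn":0.0},
])

```text
time_s: 30.37
eef_pos: [0.5991, -0.0885, 0.1863]
eef_rot: [0.0, 0.758, -0.652, -0.001]
wrist_force: [-0.5, -0.5, -0.0]
opening: 0.313
```

Run:
```python
from h import *
b,d=snap('scene','s16')
o=get_obs();p=o['eef_pos'];print(o['time_s'],p,o['wrist_force'],o['opening'])
hsv=cv2.cvtColor(b,cv2.COLOR_RGB2HSV)
for v in (246,250,254): print(v,[i for i in range(235,290) if hsv[v,i,1]<75 and hsv[v,i,2]>70])
```

```text
30.4167 [ 0.59897314 -0.08848632  0.18596369] [ 0.12528436 -0.18132667  0.33984705] 0.32091306392246605
246 [257, 258, 259, 260, 261, 262]
250 [257, 258, 259, 260, 261, 262]
254 [257, 258, 259, 260, 261, 262]
```

View pics/s16.png

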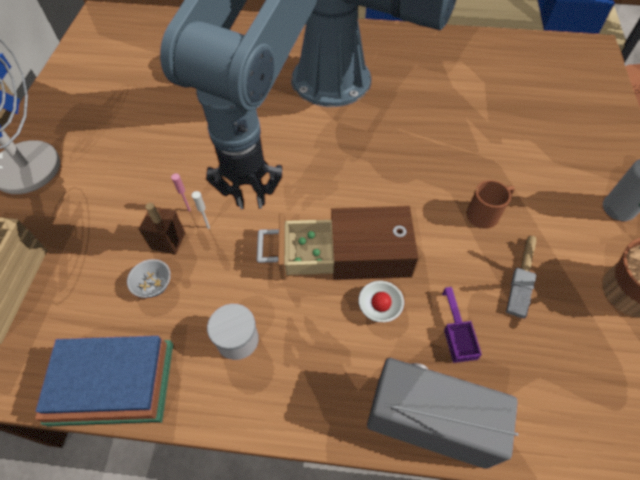

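The scene shows the drawer fully out (bar at u≈259.5, from 307 when shut), the pin in its stand, the bystanders in place and the gripper clear.

```bash
python3 -c "
from h import *
print(workorder.hand_in())"
```

```text
the job is handed in; nothing more can be done
None
```

The drawer is open to its stop and the pin is back upright in its stand. I handed the job in at about 30 s of the 72 s limit; hand-in gives no verdict.

- **Releasing the latch:** I put the pin's rod down the case hole and pressed it slowly. The latch pad met the tip about 50 mm down, and the highest wrist reading while pressing was about 9 N. The camera then showed the drawer had sprung out.
- **Returning the pin:** I lowered it all the way into the stand. In a close-up beside the start picture it looked the same, seated and upright.
- **Opening the drawer:** I pulled it by its handle until it would move no further. The force then rose to about 14 N while the position held. The last picture puts it about 98 mm out, nothing touches the gripper, and the other things look unmoved by eye; I did not measure them.

**Disagreements:** the two cameras differed by about 4 mm sideways, so I trusted the scene camera, which matched the arm's own position to within about 1 mm. While pressing the latch there was also a steady sideways reading of about 2 N, probably the rod touching the hole's wall.

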